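# Load the relief-valve test rig

### The job

Get the relief valves ready for their pressure test. First draw the test rig's carriage by its handle all the way out from under the guard to its front stop; then slide every bronze relief valve that is on the bench fully home, upright, into the slot of a steel holder of its own, and set each holder with its valve in it, as one unit, flat down in a free nest of the carriage. When all the valves are loaded, push the carriage all the way back to its stop under the guard and let go; leave the valve head, the collar ring and the horn where they lie.

Things in the scene. Friction and masses are not known exactly. Their poses are not given: they have to be found in the camera images.
- rig: Relief-valve test rig, fixed to the bench: grey base plate 320 x 320 mm, 12 mm thick, with two steel guide rods along its y axis. Origin: centre of the plate's underside. Its axes are the world's but for a small yaw.
- guard (a point): Middle of the top front edge of the guard over the rig: wire-mesh roof, clear back, grey end walls 310 mm apart (rig x), 107 mm deep (from this point towards the rig's -y), 167 mm above the bench; a gauge on it reaches 252 mm. Open to the rig's +y. Three test heads hang inside, 117 mm above the bench. Nests under it cannot be reached from above.
- carriage (a joint): Slide of the carriage along the rig's y, in m: 0 = home stop under the guard, 0.15 = front stop, drawn out for loading (grows towards the rig's +y). Friction about 3 N plus 12 N s/m; it stays where it is left. The carriage is an aluminium deck 276 mm (rig x) by 90 mm (rig y), its top 38 mm above the bench.
- handle (a point): Middle of the carriage's pull handle: a black round bar 13 mm thick and 100 mm long lying along the rig's x, 83 mm above the bench and 135 mm to the rig's +y of the row of nests, carried by 10 mm steel uprights at its two ends. Axes as the rig's.
- nest1 (a point): Centre of the floor of the nest nearest the robot; three alike stand in a row along the rig's x, 84 mm apart. Each is a pocket 67 mm (x) by 53 mm (y) at the floor, between steel rails 11 mm high leaning 15 degrees outward as a lead-in: one across each x end, short ones at the corners of the y sides (their middle 44 mm is open for fingers). z up.
- nest2 (a point): Centre of the floor of the middle nest, like nest1. A nest takes one holder, flat on its floor, with the holder's slot along the rig's x, opening either way; the end rails then close the slot's mouth, so a valve cannot be slid in there. Axes as the rig's, z up.
- nest3 (a point): Centre of the floor of the nest farthest from the robot, like nest1. Axes as the rig's, z up.
- holder1: Slotted valve holder, loose plain steel block 64 (x) x 50 (y) x 28 mm high, about 0.38 kg. Origin: centre of its underside, below the slot's seat. The slot, 21 mm wide, mouth 32 mm, runs from the -x end to the middle, through a plate 11 to 28 mm up; under the plate a channel 37 mm wide takes the valve's flange. Starts flat, mouth roughly to the world's +y. Always three; spare ones stay empty.
- holder2: Slotted valve holder, loose plain steel block 64 (x) x 50 (y) x 28 mm high, about 0.38 kg. Origin: centre of its underside, below the slot's seat. The slot, 21 mm wide, mouth 32 mm, runs from the -x end to the middle, through a plate 11 to 28 mm up; under the plate a channel 37 mm wide takes the valve's flange. Starts flat, mouth roughly to the world's +y. Always three; spare ones stay empty.
- holder3: Slotted valve holder, loose plain steel block 64 (x) x 50 (y) x 28 mm high, about 0.38 kg. Origin: centre of its underside, below the slot's seat. The slot, 21 mm wide, mouth 32 mm, runs from the -x end to the middle, through a plate 11 to 28 mm up; under the plate a channel 37 mm wide takes the valve's flange. Starts flat, mouth roughly to the world's +y. Always three; spare ones stay empty.
- valve1: Bronze relief valve standing on its flange, 70 mm high, about 0.22 kg, round; two or three are present. Origin: centre of its underside. Upward: flange 34 mm dia. to 8 mm, neck 18 dia. to 32, hexagon 30 across to 44, body 26 dia. to 64 (grip), cap. Slid 0 to 2 mm above the bench, its neck enters a slot; home with its axis on the holder's origin. Lifted, it hangs by the hexagon.
- valve2: Bronze relief valve standing on its flange, 70 mm high, about 0.22 kg, round; two or three are present. Origin: centre of its underside. Upward: flange 34 mm dia. to 8 mm, neck 18 dia. to 32, hexagon 30 across to 44, body 26 dia. to 64 (grip), cap. Slid 0 to 2 mm above the bench, its neck enters a slot; home with its axis on the holder's origin. Lifted, it hangs by the hexagon.
- valve3: Bronze relief valve standing on its flange, 70 mm high, about 0.22 kg, round; two or three are present. Origin: centre of its underside. Upward: flange 34 mm dia. to 8 mm, neck 18 dia. to 32, hexagon 30 across to 44, body 26 dia. to 64 (grip), cap. Slid 0 to 2 mm above the bench, its neck enters a slot; home with its axis on the holder's origin. Lifted, it hangs by the hexagon.
- valve_head: Nickel extinguisher valve head with two squeeze levers, bystander, about 115 mm high and 130 mm long, standing on the bench beyond the work. Origin: centre of its underside.
- collar: Steel collar ring, bystander, 68 mm outside and 48 mm inside diameter, 22 mm high, flat on the bench on the left beyond the valves. Origin: centre of its underside.
- horn: Grey nylon discharge horn, bystander, 170 mm high, standing on its 82 mm mouth on the left beyond the valves. Origin: centre of its underside.
There are look-alikes about, which are no part of the job. Leave any green look-alike of the holder3 alone. What is shaped like the valve2 but purple is not meant.

How it is judged:
By the outcome, as a careful person would: the job done as asked, in the order asked, and still so for the second after the job is handed in, with the robot touching nothing.
Of valve1, valve2, valve3 only 2 to 3 are there at a start; the rules pass over those that are not, and their reading is None.
At some moment in a run one of holder1, holder2, holder3 may be knocked a few centimetres aside while the robot is not near it.
It also fails if it takes over 210 s, if anything falls off the work surface, if the arm or the gripper's body presses on something with over 40 N, if the wrist force passes 120 N, or if a joint passes its speed limit or range.

### The arm

A 6-joint arm with a two-finger parallel gripper is mounted at the origin on the work surface. World frame = base frame: x ahead of the robot, y to its left, z up, the work surface at z = 0. Lengths are in m, angles in degrees, forces in N, time in s.
With the tool pointing down it reaches from about 0.4 to 0.825 m from the base axis. Payload 7 kg.
Tool frame: the origin (TCP) lies at the very end of the fingers, on their centre line; the grasp point (between the pads) lies 19 mm behind it; z points along the fingers, y is the line along which they close (so a half turn about z gives the same grasp; the last joint's range is limited). The gripper opens to 88 mm and grips with 3 to 60 N. Pads are 19 mm wide; open, the fingers measure 130 mm over their backs; the gripper's body (78 mm by 193 mm) begins 47 mm behind the grasp point.
Start: joints at [-50.988, 20.546, 0.682, 0, -70.136, -16.507], TCP at [0.258, -0.624, 0.227] pointing down, gripper open.
Joint ranges: [-176.03, 176.03], [-82.01, 121.73], [-58.28, 71.71], [-173.87, 95.51], [-174.79, -0.11], [-173.66, 173.66]. Speed limits (degrees/s): [136.94, 136.94, 172.46, 180, 180, 180].

### API

Orientations are given as [roll, pitch, yaw] about the fixed x, y, z axes, in that order (R = Rz(yaw) Ry(pitch) Rx(roll)).
In Python, from plant import ctrl, cams, workorder gives the robot as it stands.
- The arm moves only by the tool play_rows, never from a script. Its argument "motion" is a list of rows, each an object of numbers: "x", "y", "z": the shift along the tool's x, y, z normalised to -1 to 1, where 1 is 0.025 m; "rx", "ry", "rz": the turn, a rotation vector about the tool's x, y, z normalised to -1 to 1, where 1 is 4 degrees. A call has 1 to 20 rows; each row shifts and turns the commanded pose from where the row before left it, along the tool's axes as they then stand; what a row does not reach is not made up. A row lasts 1/8 s, in which the tool goes at most 62.5 mm and 10.7 degrees, less where a joint would pass 70% of its speed; a pose out of reach is approached as far as the arm can. A call with a number of a shift or a turn outside -1 to 1 is refused whole. A call with a gripper value outside its range is refused whole. "fingers" is the opening, from -1 (shut) to 1 (fully open), set as the call begins (left out, the last holds). The fingers move at their own pace and stop on an object; the grip force is fixed at half the most. Time passes only in rows, so rows that do not move let the fingers close. It gives the time, the measured TCP pose, the force, the opening and the grip force at its end, in the units of the state.
- ctrl.get_obs(): the state, without advancing time (a new reading comes with each control period).
- cams.snapshot(name): name is "side" or "top" or "wrist"; returns the picture (384x512x3 uint8, blue, green, red); there is no depth.
- cams.get_calibration(name): a dict with "vertical_fov" (degrees; the focal length in pixels is half the picture's height over the tangent of half this angle, whatever the lens; pixels are square), "cx", "cy" (the principal point, pixels), "position" and "rotation" of the camera in the world. Camera axes: x right, y up, looking along -z (the intrinsics and any distortion apply to the point x, -y, -z); pixel columns grow to the right and rows downward; lengths in m; the calibration is good to about 2 mm. A picture is of the moment at which its call begins: read the wrist's pose just before it. get_calibration takes no time and is no camera call; for the wrist camera it gives the pose at the moment of the call.
- workorder.close_job(): hands the job in; it is judged then, once.
The state is a dict: "clock": time; "joint_pos": joint angles; "qvel": joint speeds; "tau": joint torques, N m; "tool_pos": TCP position; "orientation": TCP orientation; "force": force on the tool from outside, world axes, zero at the start; "moment": the same for the moment, N m; "opening": finger opening in m; "gripper_force": force on a finger pad.
Only numpy, scipy, OpenCV 4.12 (cv2) and the standard library are available. Lean on these libraries where they do the work, as an engineer would, in place of code of your own. Each camera call takes 0.05 s, during which the arm holds its last target. There are 200 camera calls.

## Working session

There is one attempt and no reset: what is moved stays moved. The work goes in short steps, Python scripts to look and compute and a tool call to move; the robot and the scene stay as the last step left them, time stands still between calls to the robot, and variables do not carry over. Pictures are saved under pics/ and viewed, at most 14 in all, crops included, and the job is handed in when it is done.

Besides the shell and the picture viewer there is one more tool, called after ">>>" as name(argument=value, ...), one argument or row to a line, values as JSON. play_rows: Moves the arm, as the interface text tells. Its arguments: {"type":"object","properties":{"motion":{"type":"array"},"fingers":{"type":"number"}},"required":["motion"]}

```bash
ls; mkdir -p pics; python3 - <<'E'
from plant import ctrl, cams, workorder
import cv2
print(ctrl.get_obs())
for n in ("side","top","wrist"):
    print(n,cams.get_calibration(n)); cv2.imwrite(f"pics/{n}0.png",cams.snapshot(n))
E
```

```text
pics
{'clock': 0.0, 'joint_pos': array([-5.09873250e+01,  2.05900739e+01,  6.35593779e-01, -1.92769391e-02,
       -7.01370937e+01, -1.65083079e+01]), 'qvel': array([ 0.03327794, -0.01813531,  0.02282903,  0.01861707,  0.06069717,
        0.08624542]), 'tau': array([-5.29430527e-04, -5.82710767e+01,  2.93052489e+01,  6.99719936e+00,
        6.86201442e-03, -1.89696289e-04]), 'tool_pos': array([ 0.25816296, -0.62316048,  0.22565454]), 'orientation': array([ 1.79907051e+02, -8.64867346e-03, -1.57502190e+02]), 'force': array([-0.00847264, -0.36336422, -0.18797521]), 'moment': array([-0.01152592,  0.01498972, -0.02203866]), 'gripper_force': 0.0, 'opening': 0.08780842688785201}
side {'vertical_fov': 43.801493038713026, 'cx': 252.35165935003332, 'cy': 196.044152901799, 'position': array([-0.06703823,  0.95020105,  1.01099677]), 'rotation': array([ 5.23626810e+01, -9.79778357e-02, -1.42186465e+02])}
top {'vertical_fov': 55.10623443830326, 'cx': 256.26196003776636, 'cy': 198.17121358495285, 'position': array([0.5083319 , 0.06638031, 1.28974839]), 'rotation': array([ 5.12409327e+00,  6.75895541e-02, -8.99393425e+01])}
wrist {'vertical_fov': 71.08108511653144, 'cx': 253.15617104959335, 'cy': 193.2211655591848, 'position': array([ 0.19106424, -0.65197771,  0.38457894]), 'rotation': array([-1.53619605e+01, -3.58377851e-02,  1.12478729e+02])}
```

View images.

View pics/top0.png

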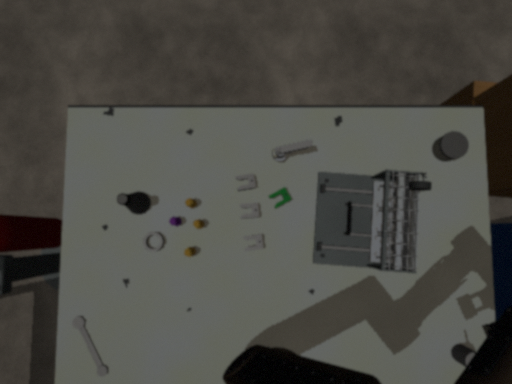

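View pics/side0.png

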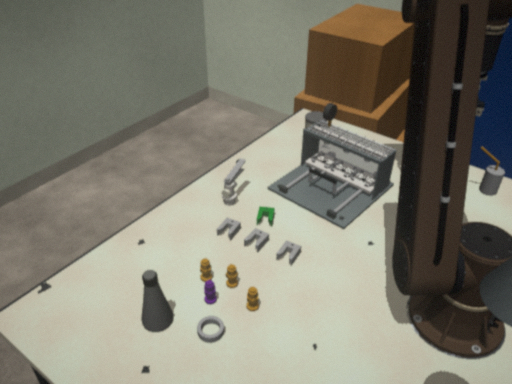

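```bash
cat > h.py <<'E'
import numpy as np, cv2
from scipy.spatial.transform import Rotation as Ro
from plant import ctrl, cams
def cam(n):
    c=cams.get_calibration(n); f=192/np.tan(np.radians(c['vertical_fov']/2))
    return dict(f=f,cx=c['cx'],cy=c['cy'],p=np.array(c['position']),R=Ro.from_euler('xyz',c['rotation'],degrees=True).as_matrix())
def ray(c,uv):
    d=c['R']@np.array([(uv[0]-c['cx'])/c['f'],-(uv[1]-c['cy'])/c['f'],-1.]); return d/np.linalg.norm(d)
def plane(c,uv,z):
    d=ray(c,uv); return c['p']+d*(z-c['p'][2])/d[2]
def tri(obs):  # [(cam,uv)..] -> point, residual mm
    A=np.zeros((3,3)); b=np.zeros(3)
    for c,uv in obs:
        d=ray(c,uv); M=np.eye(3)-np.outer(d,d); A+=M; b+=M@c['p']
    p=np.linalg.solve(A,b)
    return p,[round(1e3*np.linalg.norm(np.cross(p-c['p'],ray(c,uv))),1) for c,uv in obs]
def proj(c,P):
    q=c['R'].T@(np.asarray(P)-c['p']); return np.array([c['cx']+c['f']*q[0]/-q[2],c['cy']-c['f']*q[1]/-q[2]])
def blobs(im,lo,hi,amin=15):
    m=cv2.inRange(cv2.cvtColor(im,cv2.COLOR_BGR2HSV),lo,hi)
    n,l,s,c=cv2.connectedComponentsWithStats(m)
    return [(c[i],s[i]) for i in range(1,n) if s[i,4]>=amin],m
def go(xyz,yaw=None):
    "remaining shift in tool units and rz units from measured pose"
    o=ctrl.get_obs(); R=Ro.from_euler('xyz',o['orientation'],degrees=True)
    d=R.inv().apply(np.array(xyz)-o['tool_pos'])/0.025
    s=f"at {o['tool_pos'].round(4)} {o['orientation'].round(1)} t={o['clock']:.1f} xyz units {d.round(2)}"
    if yaw is not None:
        rv=(R.inv()*Ro.from_euler('xyz',[180,0,yaw],degrees=True)).as_rotvec(degrees=True)/4; s+=f" turn {rv.round(2)}"
    print(s)
E
python3 - <<'E'
from h import *
T,S=cam("top"),cam("side")
it,is_=cv2.imread("pics/top0.png"),cv2.imread("pics/side0.png")
for n,lo,hi in (("orange",(8,120,60),(28,255,255)),("purple",(120,80,30),(160,255,255)),("green",(45,100,40),(80,255,255))):
    for nm,c,i in (("T",T,it),("S",S,is_)):
        for b,s in blobs(i,lo,hi)[0]: print(n,nm,b.round(1),s,plane(c,b,0.035).round(3))
for n,uv,z in (("holderA",(246,182),.028),("B",(251,211),.028),("C",(255,241),.028),("handle",(348,218),.083),("guardL",(384,171),.167),("guardR",(372,268),.167),("plate",(319,172),.012),("plate",(313,264),.012)):
    print(n,plane(T,uv,z).round(3))
im=cv2.convertScaleAbs(it[140:290,160:440],alpha=2.0,beta=0)
cv2.imwrite("pics/topc.png",cv2.resize(im,None,fx=2.8,fy=2.8,interpolation=cv2.INTER_CUBIC))
E
```

```text
orange T [481.3  86.8] [474  81  22  15 186] [ 1.015 -0.723  0.035]
orange T [189.2 202.3] [186 199   7   8  40] [0.606 0.297 0.035]
orange T [197.2 223.8] [194 220   8   8  42] [0.533 0.269 0.035]
orange T [188.  251.9] [185 248   7   8  43] [0.438 0.298 0.035]
orange S [353.4  65.7] [ 295    5  119  131 9275] [ 0.973 -1.246  0.035]
orange S [394.8  48.8] [393  44   5  11  22] [ 0.906 -1.603  0.035]
orange S [389.3  80.5] [387  74   6  14  30] [ 0.746 -1.191  0.035]
orange S [400.5 134.5] [395 126  10  16  91] [ 0.486 -0.737  0.035]
orange S [490.6 155.6] [482 147  17  19  50] [ 0.153 -0.799  0.035]
orange S [204.9 269.9] [201 259  11  22 163] [0.605 0.297 0.035]
orange S [231.4 276.1] [227 265  10  22 173] [0.532 0.269 0.035]
orange S [252.  298.9] [247 287  11  24 204] [0.438 0.298 0.035]
purple T [174.9 220.8] [170 217  11   8  68] [0.543 0.345 0.035]
purple S [209.3 291.9] [205 280  11  23 187] [0.542 0.349 0.035]
green T [281.6 196.2] [270 188  21  19 140] [ 0.628 -0.019  0.035]
green S [265.7 212.8] [257 207  17  15 151] [ 0.62  -0.008  0.035]
holderA [0.678 0.104 0.028]
B [0.577 0.086 0.028]
C [0.475 0.072 0.028]
handle [ 0.552 -0.233  0.083]
guardL [ 0.693 -0.326  0.167]
guardR [ 0.398 -0.281  0.167]
plate [ 0.715 -0.152  0.012]
plate [ 0.396 -0.127  0.012]
```

View pics/topc.png

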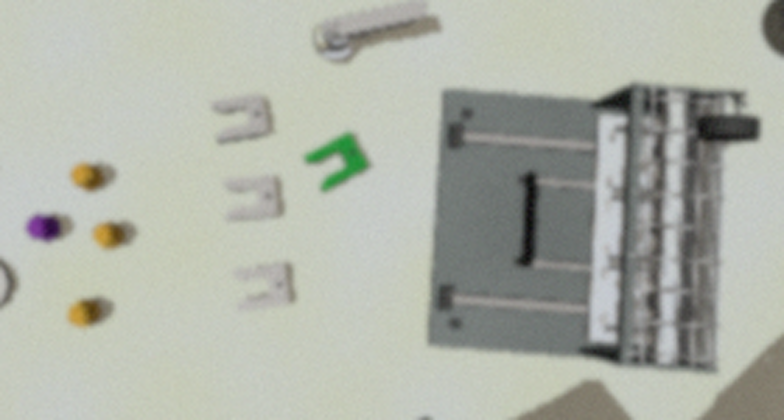

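>>> play_rows(
  motion=[
    {"z": -0.25, "rz": -1},
    {"z": -0.25, "rz": -1},
    {"z": -0.25, "rz": -1},
    {"z": -0.25, "rz": -1},
    {"z": -0.25, "rz": -1},
    {"z": -0.25, "rz": -1},
    {"z": -0.25, "rz": -1},
    {"z": -0.25, "rz": -1},
    {"z": -0.25, "rz": -1},
    {"z": -0.25, "rz": -1},
    {"z": -0.25, "rz": -1},
    {"z": -0.25, "rz": -1},
    {"z": -0.25, "rz": -1},
    {"z": -0.25, "rz": -1},
    {"z": -0.25, "rz": -1},
    {"z": -0.25, "rz": -0.75},
  ],
  fingers=-1,
)

```text
$.motion[0]: bad value
```

```bash
python3 -c "
from h import *
go((0.53,-0.13,0.35),-94.5)"
```

```text
at [ 0.2582 -0.6233  0.2258] [ 179.9   -0.  -157.5] t=0.1 xyz units [-17.59  14.07  -4.95] turn [ 2.000e-02  1.000e-02 -1.575e+01]
```

>>> play_rows(
  motion=[
    {"x": 0, "y": 0, "z": -0.25, "rx": 0, "ry": 0, "rz": -0.9},
  ],
  fingers=-1,
)

```text
clock: 0.28
tool_pos: [0.2581, -0.6231, 0.2318]
orientation: [179.9, -0.0, -153.8]
force: [0.2, 0.5, 0.5]
opening: 0.082
gripper_force: 0.0
```

>>> play_rows(
  motion=[
    {"x": 0, "y": 0, "z": -0.4, "rx": 0, "ry": 0, "rz": -1},
    {"x": 0, "y": 0, "z": -0.4, "rx": 0, "ry": 0, "rz": -1},
    {"x": 0, "y": 0, "z": -0.4, "rx": 0, "ry": 0, "rz": -1},
    {"x": 0, "y": 0, "z": -0.4, "rx": 0, "ry": 0, "rz": -1},
    {"x": 0, "y": 0, "z": -0.4, "rx": 0, "ry": 0, "rz": -1},
    {"x": 0, "y": 0, "z": -0.4, "rx": 0, "ry": 0, "rz": -1},
    {"x": 0, "y": 0, "z": -0.4, "rx": 0, "ry": 0, "rz": -1},
    {"x": 0, "y": 0, "z": -0.4, "rx": 0, "ry": 0, "rz": -1},
    {"x": 0, "y": 0, "z": -0.4, "rx": 0, "ry": 0, "rz": -1},
    {"x": 0, "y": 0, "z": -0.4, "rx": 0, "ry": 0, "rz": -1},
    {"x": 0, "y": 0, "z": -0.4, "rx": 0, "ry": 0, "rz": -1},
    {"x": 0, "y": 0, "z": -0.4, "rx": 0, "ry": 0, "rz": -1},
    {"x": 0, "y": 0, "z": 0, "rx": 0, "ry": 0, "rz": -1},
    {"x": 0, "y": 0, "z": 0, "rx": 0, "ry": 0, "rz": -1},
    {"x": 0, "y": 0, "z": 0, "rx": 0, "ry": 0, "rz": -0.85},
  ],
)

```text
clock: 2.15
tool_pos: [0.2583, -0.6234, 0.3524]
orientation: [180.0, 0.0, -94.4]
force: [-1.0, -0.1, 0.8]
opening: 0.0007
gripper_force: 0.0
```

```bash
python3 -c "
from h import *
go((0.53,-0.13,0.35),-94.5)"
```

```text
at [ 0.2583 -0.6234  0.3524] [180.    0.  -94.4] t=2.1 xyz units [-20.51  -9.33   0.11] turn [0.01 0.01 0.03]
```

>>> play_rows(
  motion=[
    {"x": -1, "y": -0.47, "z": 0, "rx": 0, "ry": 0, "rz": 0},
    {"x": -1, "y": -0.47, "z": 0, "rx": 0, "ry": 0, "rz": 0},
    {"x": -1, "y": -0.47, "z": 0, "rx": 0, "ry": 0, "rz": 0},
    {"x": -1, "y": -0.47, "z": 0, "rx": 0, "ry": 0, "rz": 0},
    {"x": -1, "y": -0.47, "z": 0, "rx": 0, "ry": 0, "rz": 0},
    {"x": -1, "y": -0.47, "z": 0, "rx": 0, "ry": 0, "rz": 0},
    {"x": -1, "y": -0.47, "z": 0, "rx": 0, "ry": 0, "rz": 0},
    {"x": -1, "y": -0.47, "z": 0, "rx": 0, "ry": 0, "rz": 0},
    {"x": -1, "y": -0.47, "z": 0, "rx": 0, "ry": 0, "rz": 0},
    {"x": -1, "y": -0.47, "z": 0, "rx": 0, "ry": 0, "rz": 0},
    {"x": -1, "y": -0.47, "z": 0, "rx": 0, "ry": 0, "rz": 0},
    {"x": -1, "y": -0.47, "z": 0, "rx": 0, "ry": 0, "rz": 0},
    {"x": -1, "y": -0.47, "z": 0, "rx": 0, "ry": 0, "rz": 0},
    {"x": -1, "y": -0.47, "z": 0, "rx": 0, "ry": 0, "rz": 0},
    {"x": -1, "y": -0.47, "z": 0, "rx": 0, "ry": 0, "rz": 0},
    {"x": -1, "y": -0.47, "z": 0, "rx": 0, "ry": 0, "rz": 0},
    {"x": -1, "y": -0.47, "z": 0, "rx": 0, "ry": 0, "rz": 0},
    {"x": -1, "y": -0.47, "z": 0, "rx": 0, "ry": 0, "rz": 0},
    {"x": -1, "y": -0.47, "z": 0, "rx": 0, "ry": 0, "rz": 0},
    {"x": -1, "y": -0.47, "z": 0, "rx": 0, "ry": 0, "rz": 0},
  ],
)

```text
clock: 4.65
tool_pos: [0.532, -0.1426, 0.3526]
orientation: [180.0, 0.0, -94.5]
force: [-0.1, 0.1, 0.6]
opening: 0.0007
gripper_force: 0.0
```

```bash
python3 -c "
from h import *
import pickle
go((0.53,-0.13,0.35),-94.5)
c=cam('wrist'); a=cams.snapshot('wrist'); s=cams.snapshot('side')
pickle.dump(c,open('w1.pkl','wb')); cv2.imwrite('pics/w1.png',a); cv2.imwrite('pics/s1.png',s)
print(c)
a=cv2.convertScaleAbs(a,alpha=1.6)
cv2.imwrite('pics/m1.png',np.hstack([cv2.resize(a,(480,360)),cv2.resize(s[80:320,200:420],(320,349))[:349].copy() if 0 else cv2.resize(s[60:300,220:433],(320,360))]))
"
```

```text
at [ 0.532  -0.1426  0.3526] [180.    0.  -94.5] t=4.7 xyz units [-0.5   0.12  0.1 ] turn [0.01 0.   0.  ]
{'f': np.float64(268.7715862139326), 'cx': 253.15617104959335, 'cy': 193.2211655591848, 'p': array([ 0.52539816, -0.21521681,  0.51145538]), 'R': array([[-0.99689888, -0.07614253, -0.01987317],
       [ 0.07868665, -0.96123318, -0.26427106],
       [ 0.00101951, -0.26501528,  0.96424367]])}
```

View pics/m1.png

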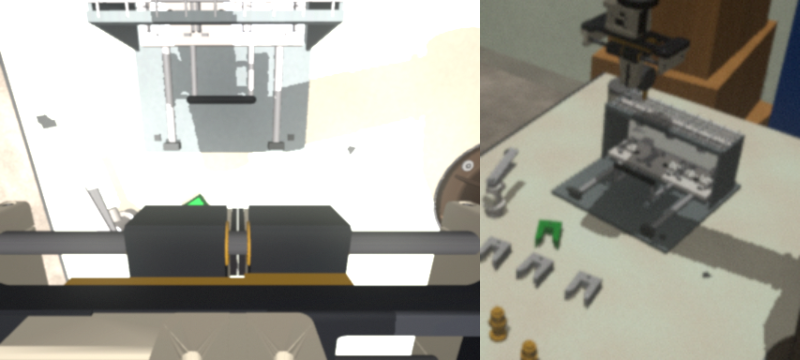

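```bash
python3 -c "
from h import *
import pickle
W=pickle.load(open('w1.pkl','rb')); a=cv2.imread('pics/w1.png'); T=cam('top'); t=cv2.imread('pics/top0.png')
def dark(im,r,th):
    x0,y0,x1,y1=r; g=cv2.cvtColor(im,6)[y0:y1,x0:x1]; m=(g<th).astype('uint8')
    n,l,s,c=cv2.connectedComponentsWithStats(m); i=1+np.argmax(s[1:,4])
    pts=np.argwhere(l==i)[:,::-1]; return c[i]+[x0,y0], s[i]+[x0,y0,0,0,0], cv2.fitLine(pts.astype('float32'),2,0,.01,.01).ravel()
w=dark(a,(180,90,300,120),45); tt=dark(t,(335,195,362,240),40); print(w,tt)
p,r=tri([(W,w[0]),(T,tt[0])]); print('handle',p,r, plane(W,w[0],.083),plane(T,tt[0],.083))
s=w[1]; 
u0,u1=s[0],s[0]+s[2]-1; k=w[2][1]/w[2][0]
e=[plane(W,(u,w[0][1]+k*(u-w[0][0])),.083) for u in (u0,u1)]; d=e[0]-e[1]; print(np.linalg.norm(d),np.degrees(np.arctan2(d[1],d[0])))
# guard top edge: print column profile
g=cv2.cvtColor(a,6); print([g[v,230:260].mean().round() for v in range(0,50)])
for v in (13,22,25): print(v,plane(W,(245,v),.167))
print([t[v,345:350].mean() for v in (200,)])
print('rod ends', [plane(W,np.array(q)/.9375,.03) for q in ((172,146),(276,146))])
"
```

```text
(array([235.92479675, 105.98170732]), array([200, 103,  72,   7, 492]), array([9.9999988e-01, 5.2409637e-04, 5.5924797e+01, 1.5981708e+01],
      dtype=float32)) (array([348.55029586, 217.89940828]), array([344, 201,   9,  34, 169]), array([ 0.05076784, -0.99871045, 13.550296  , 22.899408  ], dtype=float32))
handle [ 0.55130817 -0.23749786  0.07029687] [np.float64(1.1), np.float64(1.1)] [ 0.54949475 -0.2367456   0.083     ] [ 0.55194669 -0.23445833  0.083     ]
0.10775146783748243 -4.539006087620111
[np.float64(159.0), np.float64(144.0), np.float64(162.0), np.float64(196.0), np.float64(203.0), np.float64(196.0), np.float64(181.0), np.float64(176.0), np.float64(188.0), np.float64(194.0), np.float64(178.0), np.float64(143.0), np.float64(122.0), np.float64(119.0), np.float64(118.0), np.float64(116.0), np.float64(113.0), np.float64(112.0), np.float64(111.0), np.float64(111.0), np.float64(111.0), np.float64(109.0), np.float64(98.0), np.float64(73.0), np.float64(59.0), np.float64(80.0), np.float64(136.0), np.float64(183.0), np.float64(193.0), np.float64(193.0), np.float64(191.0), np.float64(189.0), np.float64(189.0), np.float64(190.0), np.float64(191.0), np.float64(191.0), np.float64(192.0), np.float64(192.0), np.float64(190.0), np.float64(190.0), np.float64(192.0), np.float64(193.0), np.float64(195.0), np.float64(197.0), np.float64(196.0), np.float64(193.0), np.float64(189.0), np.float64(172.0), np.float64(126.0), np.float64(104.0)]
13 [ 0.52511729 -0.33063844  0.167     ]
22 [ 0.52589017 -0.32175761  0.167     ]
25 [ 0.5261505  -0.31876634  0.167     ]
[np.float64(54.6)]
rod ends [array([ 0.65411251, -0.16243204,  0.03      ]), array([ 0.45627399, -0.14678991,  0.03      ])]
```

```bash
python3 -c "
from h import *
go((0.548,-0.260,0.062),-94.5)"
```

```text
at [ 0.5326 -0.1417  0.3522] [180.    0.  -94.4] t=4.8 xyz units [ 4.67 -0.98 11.6 ] turn [0.01 0.   0.03]
```

>>> play_rows(
  motion=[
    {"x": 0.94, "y": -0.2, "z": 0, "rx": 0, "ry": 0, "rz": 0},
    {"x": 0.94, "y": -0.2, "z": 0, "rx": 0, "ry": 0, "rz": 0},
    {"x": 0.93, "y": -0.2, "z": 0, "rx": 0, "ry": 0, "rz": 0},
    {"x": 0.93, "y": -0.2, "z": 0, "rx": 0, "ry": 0, "rz": 0},
    {"x": 0.93, "y": -0.2, "z": 0, "rx": 0, "ry": 0, "rz": 0},
    {"x": 0, "y": 0, "z": 1, "rx": 0, "ry": 0, "rz": 0},
    {"x": 0, "y": 0, "z": 1, "rx": 0, "ry": 0, "rz": 0},
    {"x": 0, "y": 0, "z": 1, "rx": 0, "ry": 0, "rz": 0},
    {"x": 0, "y": 0, "z": 1, "rx": 0, "ry": 0, "rz": 0},
    {"x": 0, "y": 0, "z": 1, "rx": 0, "ry": 0, "rz": 0},
    {"x": 0, "y": 0, "z": 1, "rx": 0, "ry": 0, "rz": 0},
    {"x": 0, "y": 0, "z": 1, "rx": 0, "ry": 0, "rz": 0},
    {"x": 0, "y": 0, "z": 1, "rx": 0, "ry": 0, "rz": 0},
    {"x": 0, "y": 0, "z": 1, "rx": 0, "ry": 0, "rz": 0},
    {"x": 0, "y": 0, "z": 1, "rx": 0, "ry": 0, "rz": 0},
    {"x": 0, "y": 0, "z": 1, "rx": 0, "ry": 0, "rz": 0},
    {"x": 0, "y": 0, "z": 0.6, "rx": 0, "ry": 0, "rz": 0},
  ],
)

```text
clock: 6.88
tool_pos: [0.5466, -0.2621, 0.0615]
orientation: [179.9, 0.0, -94.5]
force: [0.7, -0.1, 0.2]
opening: 0.0005
gripper_force: 0.0
```

>>> play_rows(
  motion=[
    {"x": -0.5, "y": 0, "z": 0, "rx": 0, "ry": 0, "rz": 0},
    {"x": -0.5, "y": 0, "z": 0, "rx": 0, "ry": 0, "rz": 0},
    {"x": -0.5, "y": 0, "z": 0, "rx": 0, "ry": 0, "rz": 0},
    {"x": -0.5, "y": 0, "z": 0, "rx": 0, "ry": 0, "rz": 0},
  ],
)

```text
clock: 7.38
tool_pos: [0.5513, -0.2111, 0.0634]
orientation: [-180.0, -0.0, -94.5]
force: [-3.7, -4.1, -0.2]
opening: 0.0003
gripper_force: 2.1
```

>>> play_rows(
  motion=[
    {"x": -0.5, "y": 0, "z": 0, "rx": 0, "ry": 0, "rz": 0},
    {"x": -0.5, "y": 0, "z": 0, "rx": 0, "ry": 0, "rz": 0},
    {"x": -0.5, "y": 0, "z": 0, "rx": 0, "ry": 0, "rz": 0},
    {"x": -0.5, "y": 0, "z": 0, "rx": 0, "ry": 0, "rz": 0},
    {"x": -0.5, "y": 0, "z": 0, "rx": 0, "ry": 0, "rz": 0},
    {"x": -0.5, "y": 0, "z": 0, "rx": 0, "ry": 0, "rz": 0},
    {"x": -0.5, "y": 0, "z": 0, "rx": 0, "ry": 0, "rz": 0},
    {"x": -0.3, "y": 0, "z": 0, "rx": 0, "ry": 0, "rz": 0},
  ],
)

```text
clock: 8.38
tool_pos: [0.5589, -0.1162, 0.0633]
orientation: [-180.0, 0.0, -94.4]
force: [-2.1, -3.5, 1.0]
opening: 0.0004
gripper_force: 1.8
```

>>> play_rows(
  motion=[
    {"x": -0.2, "y": 0, "z": 0, "rx": 0, "ry": 0, "rz": 0},
    {"x": -0.1, "y": 0, "z": 0, "rx": 0, "ry": 0, "rz": 0},
    {"x": -0.1, "y": 0, "z": 0, "rx": 0, "ry": 0, "rz": 0},
  ],
)

```text
clock: 8.75
tool_pos: [0.5601, -0.1074, 0.0631]
orientation: [-180.0, -0.0, -94.5]
force: [-2.2, -3.7, 1.9]
opening: 0.0004
gripper_force: 1.6
```

>>> play_rows(
  motion=[
    {"x": -0.12, "y": 0, "z": 0, "rx": 0, "ry": 0, "rz": 0},
    {"x": -0.12, "y": 0, "z": 0, "rx": 0, "ry": 0, "rz": 0},
  ],
)

```text
clock: 9.0
tool_pos: [0.5601, -0.1052, 0.0631]
orientation: [180.0, -0.3, -94.5]
force: [3.2, -39.9, -3.9]
opening: 0.0006
gripper_force: 19.2
```

>>> play_rows(
  motion=[
    {"x": -0.1, "y": 0, "z": 0, "rx": 0, "ry": 0, "rz": 0},
  ],
)

```text
clock: 9.12
tool_pos: [0.5601, -0.105, 0.0632]
orientation: [179.9, -0.4, -94.5]
force: [4.6, -50.7, -4.3]
opening: 0.0005
gripper_force: 25.2
```

>>> play_rows(
  motion=[
    {"x": -0.1, "y": 0, "z": 0, "rx": 0, "ry": 0, "rz": 0},
  ],
)

```text
clock: 9.25
tool_pos: [0.56, -0.1048, 0.0632]
orientation: [179.9, -0.6, -94.5]
force: [7.4, -64.5, -6.9]
opening: 0.0004
gripper_force: 32.1
```

>>> play_rows(
  motion=[
    {"x": -0.1, "y": 0, "z": 0, "rx": 0, "ry": 0, "rz": 0},
  ],
)

```text
clock: 9.38
tool_pos: [0.56, -0.1046, 0.0632]
orientation: [179.8, -0.7, -94.5]
force: [8.6, -79.2, -9.9]
opening: 0.0005
gripper_force: 39.0
```

>>> play_rows(
  motion=[
    {"x": 0.5, "y": 0, "z": 0, "rx": 0, "ry": 0, "rz": 0},
    {"x": 0.4, "y": 0, "z": 0, "rx": 0, "ry": 0, "rz": 0},
    {"x": 0, "y": 0, "z": -1, "rx": 0, "ry": 0, "rz": 0},
    {"x": 0, "y": 0, "z": -1, "rx": 0, "ry": 0, "rz": 0},
    {"x": 0, "y": 0, "z": -1, "rx": 0, "ry": 0, "rz": 0},
    {"x": 0, "y": 0, "z": -1, "rx": 0, "ry": 0, "rz": 0},
    {"x": 0, "y": 0, "z": -1, "rx": 0, "ry": 0, "rz": 0},
    {"x": 0, "y": 0, "z": -1, "rx": 0, "ry": 0, "rz": 0},
    {"x": 0, "y": 0, "z": -1, "rx": 0, "ry": 0, "rz": 0},
    {"x": 0, "y": 0, "z": -1, "rx": 0, "ry": 0, "rz": 0},
    {"x": 0, "y": 0, "z": -1, "rx": 0, "ry": 0, "rz": 0},
    {"x": 0, "y": 0, "z": 0, "rx": 0, "ry": 0, "rz": 0},
  ],
)

```text
clock: 10.88
tool_pos: [0.5606, -0.1154, 0.2902]
orientation: [-179.7, 0.1, -94.4]
force: [-0.6, -0.0, -0.6]
opening: 0.0006
gripper_force: 0.0
```

```bash
python3 -c "
from h import *
import pickle
go((0.53,0.15,0.29),-94.5)
c=cam('wrist'); a=cams.snapshot('wrist'); t=cams.snapshot('top')
pickle.dump(c,open('w2.pkl','wb')); cv2.imwrite('pics/w2.png',a); cv2.imwrite('pics/t2.png',t)
cv2.imwrite('pics/m2.png',cv2.resize(cv2.convertScaleAbs(a[0:240],alpha=0.9),(800,375),interpolation=cv2.INTER_CUBIC))
"
```

```text
at [ 0.5606 -0.1154  0.2902] [-1.797e+02  1.000e-01 -9.440e+01] t=10.9 xyz units [-1.049e+01  2.040e+00  1.000e-02] turn [-0.07  0.02  0.02]
```

View pics/m2.png

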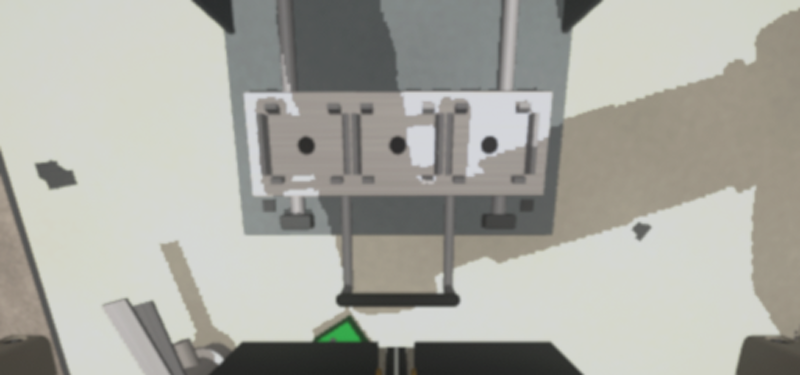

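```bash
python3 -c "
from h import *
import pickle
W=pickle.load(open('w2.pkl','rb')); a=cv2.imread('pics/w2.png'); g=cv2.cvtColor(a,6)
P=[]
for u in (196,254,313):
    s=g[84:102,u-10:u+10]; m=(s<70).astype('uint8'); n,l,st,c=cv2.connectedComponentsWithStats(m); i=1+np.argmax(st[1:,4]); q=c[i]+[u-10,84]
    P.append(plane(W,q,.038)); print(q,st[i],P[-1].round(4))
P=np.array(P); print(np.linalg.norm(np.diff(P,axis=0),axis=1)); d=P[0]-P[2]; print(np.degrees(np.arctan2(d[1],d[0])))
s=g[180:200,200:300]; m=(s<50).astype('uint8'); n,l,st,c=cv2.connectedComponentsWithStats(m); i=1+np.argmax(st[1:,4]); print(st[i],plane(W,c[i]+[200,180],.083))
t=cv2.imread('pics/t2.png'); cv2.imwrite('pics/t2c.png',cv2.resize(cv2.convertScaleAbs(t[160:280,230:390],alpha=2),None,fx=5,fy=5,interpolation=2))
"
```

```text
[195.52307692  92.56923077] [ 6  4  8 10 65] [ 0.6348 -0.2312  0.038 ]
[254.16923077  92.44615385] [ 6  4  9 10 65] [ 0.5507 -0.2248  0.038 ]
[312.69387755  92.28571429] [ 6  5  8  8 49] [ 0.4669 -0.2185  0.038 ]
[0.08438473 0.08403748]
-4.3353452204145295Traceback (most recent call last):
  File "<string>", line 10, in <module>
    s=g[180:200,200:300]; m=(s<50).astype('uint8'); n,l,st,c=cv2.connectedComponentsWithStats(m); i=1+np.argmax(st[1:,4]); print(st[i],plane(W,c[i]+[200,180],.083))
                                                                                                      ~~~~~~~~~^^^^^^^^^^
    return _wrapfunc(a, 'argmax', axis=axis, out=out, **kwds)
    return bound(*args, **kwds)
ValueError: attempt to get argmax of an empty sequence
```

>>> play_rows(
  motion=[
    {"x": -1, "y": 0.2, "z": 0, "rx": 0, "ry": 0, "rz": 0},
    {"x": -1, "y": 0.2, "z": 0, "rx": 0, "ry": 0, "rz": 0},
    {"x": -1, "y": 0.2, "z": 0, "rx": 0, "ry": 0, "rz": 0},
    {"x": -1, "y": 0.2, "z": 0, "rx": 0, "ry": 0, "rz": 0},
    {"x": -1, "y": 0.2, "z": 0, "rx": 0, "ry": 0, "rz": 0},
    {"x": -1, "y": 0.2, "z": 0, "rx": 0, "ry": 0, "rz": 0},
    {"x": -1, "y": 0.2, "z": 0, "rx": 0, "ry": 0, "rz": 0},
    {"x": -1, "y": 0, "z": 0, "rx": 0, "ry": 0, "rz": 0},
    {"x": -1, "y": 0, "z": 0, "rx": 0, "ry": 0, "rz": 0},
    {"x": -1, "y": 0, "z": 0, "rx": 0, "ry": 0, "rz": 0},
    {"x": -1, "y": 0, "z": 0, "rx": 0, "ry": 0, "rz": 0},
    {"x": 0, "y": 0, "z": 0, "rx": 0, "ry": 0, "rz": 0},
  ],
)

```text
clock: 12.48
tool_pos: [0.5455, 0.1623, 0.2868]
orientation: [179.9, -0.0, -94.4]
force: [-0.2, -0.6, -0.0]
opening: 0.0003
gripper_force: 0.0
```

```bash
python3 -c "
from h import *
import pickle
go((0.53,0.40,0.29),-94.5)
c=cam('wrist'); a=cams.snapshot('wrist')
pickle.dump(c,open('w3.pkl','wb')); cv2.imwrite('pics/w3.png',a)
cv2.imwrite('pics/m3.png',cv2.resize(a[0:240],(800,375),interpolation=cv2.INTER_CUBIC))
"
```

```text
at [0.5455 0.1623 0.2868] [179.9  -0.  -94.4] t=12.5 xyz units [-9.43  1.35 -0.13] turn [ 0.02 -0.01  0.03]
```

View pics/m3.png

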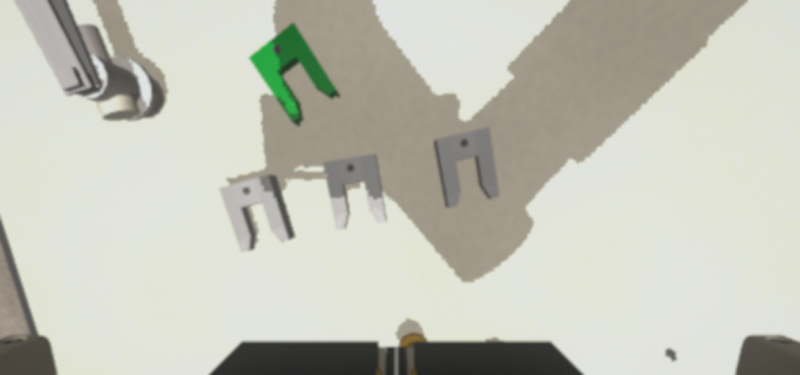

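```bash
python3 -c "
from h import *
a=cv2.imread('pics/w3.png')
cr=[]
for x,y in ((138,108),(200,93),(270,78)):
    s=a[y:y+60,x:x+54]; s=cv2.convertScaleAbs(s,alpha=1.0); cr.append(cv2.resize(s,(54*5,60*5*1),interpolation=cv2.INTER_CUBIC)[:, :266])
im=np.hstack(cr); print(im.shape); cv2.imwrite('pics/m4.png',im)
"
```

```text
(300, 798, 3)
```

View pics/m4.png

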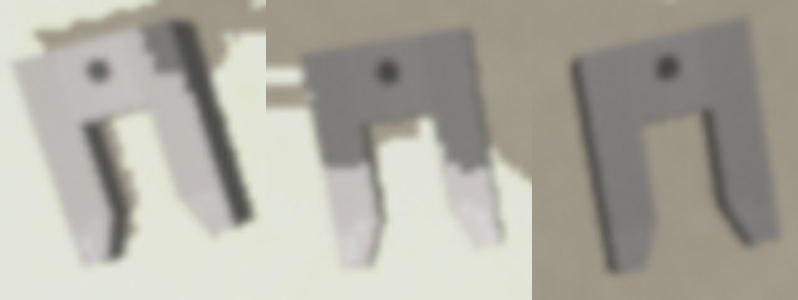

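```bash
cat > rect.py <<'E'
from h import *
def rect(W,pts,off,k,dot=None,z=.028):
    "pts: back-left, back-right, front-left, front-right in crop px"
    P=np.array([plane(W,(np.array(p)+.5)/k-.5+off,z) for p in pts])
    c=P.mean(0); d=(P[2]+P[3]-P[0]-P[1])/2; w=P[0]-P[1]; w2=P[2]-P[3]
    m=d[:2]/np.linalg.norm(d[:2]); n=np.array([m[1],-m[0]]); wv=(w+w2)[:2]; 
    ang=np.degrees(np.arctan2(d[1],d[0])); angw=np.degrees(np.arctan2(wv[1],wv[0]))
    print('c',c.round(4),'len',np.linalg.norm(d).round(4),'w',np.linalg.norm(w).round(4),np.linalg.norm(w2).round(4),'mouth ang',ang.round(1),'w ang+90',(angw+90).round(1))
    if dot is not None:
        D=plane(W,(np.array(dot)+.5)/k-.5+off,z); e=(D-c)[:2]; print('   dot in (mouth,lat)',(e@m).round(4),(e@n).round(4))
E
python3 -c "
from rect import *; import pickle
W=pickle.load(open('w3.pkl','rb'))
rect(W,[(14,63),(172,20),(82,265),(220,235)],(138,108),5,(97,70))
rect(W,[(37,57),(202,28),(76,268),(236,242)],(200,93),5,(121,71))
rect(W,[(48,62),(215,17),(86,270),(246,240)],(270,78),5,(135,67))
"
```

```text
c [0.6788 0.1051 0.028 ] len 0.0634 w 0.0499 0.0446 mouth ang 96.6 w ang+90 98.8
   dot in (mouth,lat) -0.0236 0.0011
c [0.5777 0.0916 0.028 ] len 0.0625 w 0.0495 0.0499 mouth ang 94.2 w ang+90 94.8
   dot in (mouth,lat) -0.0233 0.0009
c [0.4688 0.078  0.028 ] len 0.0623 w 0.0495 0.0488 mouth ang 97.7 w ang+90 98.0
   dot in (mouth,lat) -0.0235 0.0002
```

>>> play_rows(
  motion=[
    {"x": 0, "y": 0, "z": 0, "rx": 0, "ry": 0, "rz": 1},
    {"x": 0, "y": 0, "z": 0, "rx": 0, "ry": 0, "rz": 1},
    {"x": 0, "y": 0, "z": 0, "rx": 0, "ry": 0, "rz": 1},
    {"x": 0, "y": 0, "z": 0, "rx": 0, "ry": 0, "rz": 1},
    {"x": 0, "y": 0, "z": 0, "rx": 0, "ry": 0, "rz": 1},
    {"x": 0, "y": 0, "z": 0, "rx": 0, "ry": 0, "rz": 1},
    {"x": 0, "y": 0, "z": 0, "rx": 0, "ry": 0, "rz": 1},
    {"x": 0, "y": 0, "z": 0, "rx": 0, "ry": 0, "rz": 1},
    {"x": 0, "y": 0, "z": 0, "rx": 0, "ry": 0, "rz": 1},
    {"x": 0, "y": 0, "z": 0, "rx": 0, "ry": 0, "rz": 1},
    {"x": 0, "y": 0, "z": 0, "rx": 0, "ry": 0, "rz": 1},
    {"x": 0, "y": 0, "z": 0, "rx": 0, "ry": 0, "rz": 1},
    {"x": 0, "y": 0, "z": 0, "rx": 0, "ry": 0, "rz": 1},
    {"x": 0, "y": 0, "z": 0, "rx": 0, "ry": 0, "rz": 1},
    {"x": 0, "y": 0, "z": 0, "rx": 0, "ry": 0, "rz": 1},
    {"x": 0, "y": 0, "z": 0, "rx": 0, "ry": 0, "rz": 1},
    {"x": 0, "y": 0, "z": 0, "rx": 0, "ry": 0, "rz": 1},
    {"x": 0, "y": 0, "z": 0, "rx": 0, "ry": 0, "rz": 1},
    {"x": 0, "y": 0, "z": 0, "rx": 0, "ry": 0, "rz": 1},
    {"x": 0, "y": 0, "z": 0, "rx": 0, "ry": 0, "rz": 1},
  ],
  fingers=0.36,
)

```text
clock: 15.02
tool_pos: [0.5456, 0.16, 0.2876]
orientation: [-180.0, -0.0, -174.7]
force: [0.7, -0.8, 0.3]
opening: 0.0599
gripper_force: 0.0
```

```bash
python3 -c "
from h import *
go((0.532,0.269,0.287),-175.5)
T,S=cam('top'),cam('side')
print('horn base',plane(S,(158,318),0.01),'top',tri([(S,(150,276)),(T,(124,199))]))
for q,r in (((189.2,202.3),(204.9,269.9)),((197.2,223.8),(231.4,276.1)),((188,251.9),(252,298.9))): print(tri([(T,q),(S,r)]))
"
```

```text
at [0.5456 0.16   0.2876] [-180.    -0.  -174.7] t=15.0 xyz units [0.13 4.39 0.03] turn [-0.   -0.    0.21]
horn base [0.60365829 0.47980969 0.01      ] top (array([0.60756653, 0.47610667, 0.16087451]), [np.float64(1.2), np.float64(1.2)])
(array([0.60596124, 0.29702676, 0.03479445]), [np.float64(0.6), np.float64(0.6)])
(array([0.53290119, 0.26885978, 0.03407129]), [np.float64(0.3), np.float64(0.3)])
(array([0.43816133, 0.29831723, 0.03539971]), [np.float64(0.2), np.float64(0.2)])
```

>>> play_rows(
  motion=[
    {"x": 0.1, "y": 0.88, "z": 0, "rx": 0, "ry": 0, "rz": 0.21},
    {"x": 0, "y": 0.88, "z": 0, "rx": 0, "ry": 0, "rz": 0},
    {"x": 0, "y": 0.88, "z": 0, "rx": 0, "ry": 0, "rz": 0},
    {"x": 0, "y": 0.88, "z": 0, "rx": 0, "ry": 0, "rz": 0},
    {"x": 0, "y": 0.88, "z": 0, "rx": 0, "ry": 0, "rz": 0},
    {"x": 0, "y": 0, "z": 1, "rx": 0, "ry": 0, "rz": 0},
    {"x": 0, "y": 0, "z": 1, "rx": 0, "ry": 0, "rz": 0},
    {"x": 0, "y": 0, "z": 1, "rx": 0, "ry": 0, "rz": 0},
    {"x": 0, "y": 0, "z": 1, "rx": 0, "ry": 0, "rz": 0},
    {"x": 0, "y": 0, "z": 0, "rx": 0, "ry": 0, "rz": 0},
  ],
)

```text
clock: 16.27
tool_pos: [0.5329, 0.2699, 0.1859]
orientation: [-179.9, -0.2, -175.3]
force: [-0.4, 0.5, 0.1]
opening: 0.0592
gripper_force: 0.0
```

```bash
python3 -c "
from h import *
import pickle
go((0.533,0.269,0.046),-175.5)
c=cam('wrist'); a=cams.snapshot('wrist')
pickle.dump(c,open('w4.pkl','wb')); cv2.imwrite('pics/w4.png',a)
for b,s in blobs(a,(8,120,60),(28,255,255),60)[0]: print(b.round(1),s,plane(c,b,.05).round(4))
"
```

```text
at [0.5329 0.2699 0.1859] [-179.9   -0.2 -175.3] t=16.3 xyz units [-0.02 -0.02  5.59] turn [-0.03 -0.05  0.05]
[282.6 100.3] [267  84  31  33 735] [0.4387 0.2911 0.05  ]
[249.9 182. ] [237 165  27  34 654] [0.5282 0.2641 0.05  ]
[267.7 233.2] [255 220  25  27 457] [0.5884 0.29   0.05  ]
[146.7 259.3] [139 236  20  48 474] [0.6348 0.1461 0.05  ]
[360.6 262.7] [350 237  18  47 413] [0.6177 0.4067 0.05  ]
[347.2 298.7] [ 177  291  307   13 2739] [0.6695 0.3992 0.05  ]
```

View pics/w4.png

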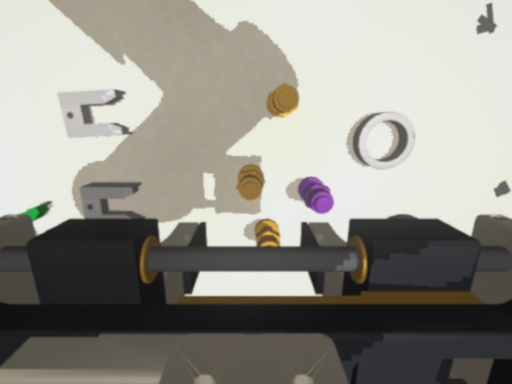

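```bash
python3 -c "
from h import *
import pickle
W=pickle.load(open('w4.pkl','rb'));T,S=cam('top'),cam('side')
for w,q,r in (((249.9,182),(197.2,223.8),(231.4,276.1)),((282.6,100.3),(188,251.9),(252,298.9))):
  print(tri([(W,w),(T,q)]),tri([(W,w),(S,r)]),plane(W,w,.035),plane(W,w,.04))
"
```

```text
(array([0.53157078, 0.26594857, 0.0414238 ]), [np.float64(2.3), np.float64(2.3)]) (array([0.53421532, 0.26485108, 0.02921429]), [np.float64(1.5), np.float64(1.5)]) [0.53156995 0.26414034 0.035     ] [0.53043048 0.2641275  0.04      ]
(array([0.44211051, 0.28659992, 0.09904278]), [np.float64(0.2), np.float64(0.2)]) (array([0.43872246, 0.29413887, 0.03106679]), [np.float64(1.9), np.float64(1.9)]) [0.43750455 0.29258957 0.035     ] [0.43788252 0.29211779 0.04      ]
```

>>> play_rows(
  motion=[
    {"x": 0.04, "y": -0.15, "z": 1, "rx": 0, "ry": 0, "rz": 0},
    {"x": 0, "y": 0, "z": 1, "rx": 0, "ry": 0, "rz": 0},
    {"x": 0, "y": 0, "z": 1, "rx": 0, "ry": 0, "rz": 0},
    {"x": 0, "y": 0, "z": 1, "rx": 0, "ry": 0, "rz": 0},
    {"x": 0, "y": 0, "z": 1, "rx": 0, "ry": 0, "rz": 0},
    {"x": 0, "y": 0, "z": 0.6, "rx": 0, "ry": 0, "rz": 0},
    {"x": 0, "y": 0, "z": 0, "rx": 0, "ry": 0, "rz": 0},
  ],
)

```text
clock: 17.2
tool_pos: [0.5333, 0.2663, 0.0476]
orientation: [-180.0, -0.0, -175.3]
force: [0.5, 0.1, 0.5]
opening: 0.0595
gripper_force: 0.0
```

```bash
python3 -c "
from h import *
import pickle
go((0.533,0.269,0.046),-175.5)
c=cam('wrist'); a=cams.snapshot('wrist')
pickle.dump(c,open('w5.pkl','wb')); cv2.imwrite('pics/w5.png',a)
"
```

```text
at [0.5333 0.2663 0.0476] [-180.    -0.  -175.3] t=17.2 xyz units [0.   0.11 0.07] turn [-0.01 -0.01  0.04]
```

View pics/w5.png

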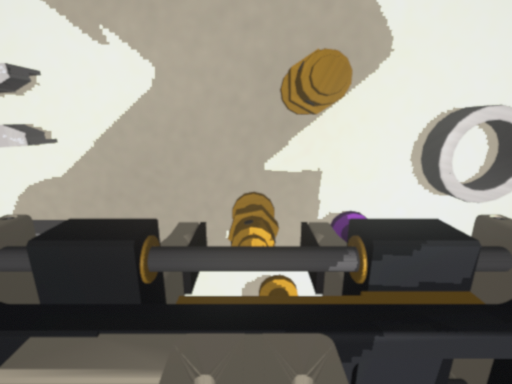

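>>> play_rows(
  motion=[
    {"x": 0, "y": 0, "z": 0, "rx": 0, "ry": 0, "rz": 0},
    {"x": 0, "y": 0, "z": 0, "rx": 0, "ry": 0, "rz": 0},
    {"x": 0, "y": 0, "z": 0, "rx": 0, "ry": 0, "rz": 0},
    {"x": 0, "y": 0, "z": 0, "rx": 0, "ry": 0, "rz": 0},
    {"x": 0, "y": 0, "z": 0, "rx": 0, "ry": 0, "rz": 0},
    {"x": 0, "y": 0, "z": 0, "rx": 0, "ry": 0, "rz": 0},
  ],
  fingers=-1,
)

```text
clock: 18.0
tool_pos: [0.5333, 0.2661, 0.048]
orientation: [-180.0, 0.0, -175.3]
force: [-0.4, 0.0, 3.1]
opening: 0.0249
gripper_force: 30.0
```

```bash
python3 -c "
from h import *
T,S=cam('top'),cam('side')
t=cams.snapshot('top');s=cams.snapshot('side')
for n,c,i in (('T',T,t),('S',S,s)):
  for b,st in blobs(i,(8,120,60),(28,255,255))[0]:
    p=plane(c,b,.035)
    if p[1]>0: print(n,b.round(1),st[4],p.round(4))
B=np.array([0.5777,0.0916]);m=np.array([np.cos(np.radians(94.5)),np.sin(np.radians(94.5))])
go(np.r_[B+m*0.10,0.049],-175.5); go(np.r_[B+m*0.0,0.049],-175.5)
"
```

```text
T [189.6 202. ] 43 [0.6076 0.2961 0.035 ]
T [187.1 252.3] 27 [0.4371 0.3014 0.035 ]
S [232.4 279. ] 113 [0.5231 0.2758 0.035 ]
S [205.2 276.4] 63 [0.5882 0.3146 0.035 ]
S [252.1 299.1] 202 [0.4375 0.2983 0.035 ]
at [0.5333 0.2662 0.048 ] [ 180.     0.  -175.3] t=18.1 xyz units [-1.21 -3.1  -0.04] turn [0.   0.   0.04]
at [0.5333 0.2662 0.048 ] [ 180.     0.  -175.3] t=18.1 xyz units [-1.2  -7.1  -0.04] turn [0.   0.   0.04]
```

>>> play_rows(
  motion=[
    {"x": 0, "y": 0, "z": -0.05, "rx": 0, "ry": 0, "rz": 0.05},
    {"x": -0.2, "y": -0.5, "z": 0, "rx": 0, "ry": 0, "rz": 0},
    {"x": -0.2, "y": -0.5, "z": 0, "rx": 0, "ry": 0, "rz": 0},
    {"x": -0.2, "y": -0.5, "z": 0, "rx": 0, "ry": 0, "rz": 0},
    {"x": -0.2, "y": -0.5, "z": 0, "rx": 0, "ry": 0, "rz": 0},
    {"x": -0.2, "y": -0.5, "z": 0, "rx": 0, "ry": 0, "rz": 0},
    {"x": -0.2, "y": -0.5, "z": 0, "rx": 0, "ry": 0, "rz": 0},
    {"x": 0, "y": -0.5, "z": 0, "rx": 0, "ry": 0, "rz": 0},
    {"x": 0, "y": -0.5, "z": 0, "rx": 0, "ry": 0, "rz": 0},
    {"x": 0, "y": -0.5, "z": 0, "rx": 0, "ry": 0, "rz": 0},
    {"x": 0, "y": -0.5, "z": 0, "rx": 0, "ry": 0, "rz": 0},
    {"x": 0, "y": 0, "z": 0, "rx": 0, "ry": 0, "rz": 0},
  ],
)

```text
clock: 19.6
tool_pos: [0.5728, 0.1429, 0.0491]
orientation: [-180.0, -0.0, -175.6]
force: [-0.1, -0.2, -2.5]
opening: 0.0255
gripper_force: 30.0
```

```bash
python3 -c "
from h import *
B=np.array([0.5777,0.0916]);m=np.array([np.cos(np.radians(94.5)),np.sin(np.radians(94.5))])
go(np.r_[B+m*0.0,0.049],-175.5)
t=cams.snapshot('top');s=cams.snapshot('side')
cv2.imwrite('pics/m6.png',np.hstack([cv2.resize(cv2.convertScaleAbs(t[150:270,180:300],alpha=2),(400,400),interpolation=2),cv2.resize(s[190:290,190:290],(400,400),interpolation=2)]))
"
```

```text
at [0.5728 0.1429 0.0491] [-180.    -0.  -175.6] t=19.6 xyz units [-0.04 -2.06  0.  ] turn [-0.   -0.   -0.02]
```

View pics/m6.png

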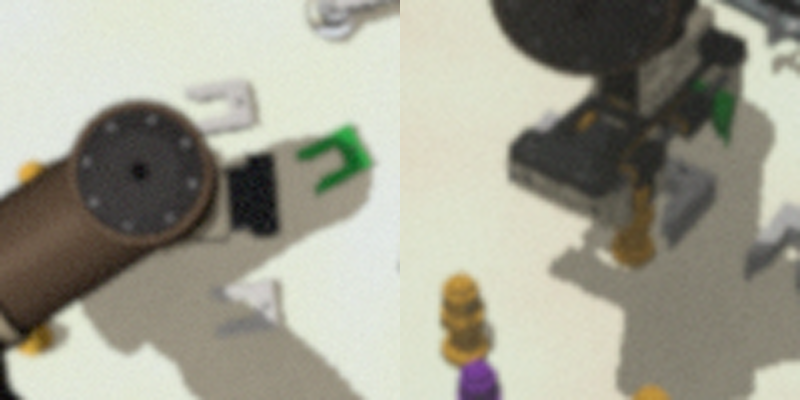

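>>> play_rows(
  motion=[
    {"x": 0, "y": -0.2, "z": 0, "rx": 0, "ry": 0, "rz": 0},
    {"x": 0, "y": -0.2, "z": 0, "rx": 0, "ry": 0, "rz": 0},
    {"x": 0, "y": -0.2, "z": 0, "rx": 0, "ry": 0, "rz": 0},
    {"x": 0, "y": -0.2, "z": 0, "rx": 0, "ry": 0, "rz": 0},
    {"x": 0, "y": -0.2, "z": 0, "rx": 0, "ry": 0, "rz": 0},
  ],
)

```text
clock: 20.32
tool_pos: [0.5749, 0.1185, 0.0491]
orientation: [180.0, 0.0, -175.5]
force: [0.7, 1.1, -1.6]
opening: 0.0248
gripper_force: 30.0
```

>>> play_rows(
  motion=[
    {"x": 0, "y": -0.2, "z": 0, "rx": 0, "ry": 0, "rz": 0},
    {"x": 0, "y": -0.2, "z": 0, "rx": 0, "ry": 0, "rz": 0},
    {"x": 0, "y": -0.2, "z": 0, "rx": 0, "ry": 0, "rz": 0},
    {"x": 0, "y": -0.2, "z": 0, "rx": 0, "ry": 0, "rz": 0},
  ],
)

```text
clock: 20.82
tool_pos: [0.5766, 0.0988, 0.0492]
orientation: [180.0, 0.0, -175.5]
force: [2.4, 0.7, -2.7]
opening: 0.0252
gripper_force: 30.0
```

>>> play_rows(
  motion=[
    {"x": 0, "y": -0.15, "z": 0, "rx": 0, "ry": 0, "rz": 0},
    {"x": 0, "y": -0.15, "z": 0, "rx": 0, "ry": 0, "rz": 0},
  ],
)

```text
clock: 21.08
tool_pos: [0.5771, 0.0914, 0.0491]
orientation: [180.0, 0.0, -175.5]
force: [0.7, 2.7, -1.2]
opening: 0.0253
gripper_force: 30.0
```

>>> play_rows(
  motion=[
    {"x": 0, "y": -0.1, "z": 0, "rx": 0, "ry": 0, "rz": 0},
    {"x": 0, "y": -0.1, "z": 0, "rx": 0, "ry": 0, "rz": 0},
  ],
)

```text
clock: 21.32
tool_pos: [0.5772, 0.0866, 0.0491]
orientation: [180.0, -0.0, -175.5]
force: [0.5, 2.4, -0.6]
opening: 0.0247
gripper_force: 30.0
```

>>> play_rows(
  motion=[
    {"x": 0, "y": 0, "z": -0.1, "rx": 0, "ry": 0, "rz": 0},
    {"x": 0, "y": 0, "z": -0.1, "rx": 0, "ry": 0, "rz": 0},
    {"x": 0, "y": 0, "z": -0.2, "rx": 0, "ry": 0, "rz": 0},
    {"x": 0, "y": 0, "z": -0.4, "rx": 0, "ry": 0, "rz": 0},
    {"x": 0, "y": 0, "z": -0.5, "rx": 0, "ry": 0, "rz": 0},
    {"x": 0, "y": 0, "z": -0.5, "rx": 0, "ry": 0, "rz": 0},
    {"x": 0, "y": 0, "z": -0.5, "rx": 0, "ry": 0, "rz": 0},
    {"x": 0, "y": 0, "z": -0.5, "rx": 0, "ry": 0, "rz": 0},
    {"x": 0, "y": 0, "z": -0.5, "rx": 0, "ry": 0, "rz": 0},
    {"x": 0, "y": 0, "z": -0.5, "rx": 0, "ry": 0, "rz": 0},
    {"x": 0, "y": 0, "z": -0.5, "rx": 0, "ry": 0, "rz": 0},
    {"x": 0, "y": 0, "z": -0.5, "rx": 0, "ry": 0, "rz": 0},
    {"x": 0, "y": 0, "z": -0.5, "rx": 0, "ry": 0, "rz": 0},
    {"x": 0, "y": 0, "z": 0, "rx": 0, "ry": 0, "rz": 0},
  ],
)

```text
clock: 23.08
tool_pos: [0.5781, 0.0868, 0.1829]
orientation: [180.0, 0.1, -175.5]
force: [-0.3, -0.0, -6.9]
opening: 0.0246
gripper_force: 30.0
```

```bash
python3 -c "
from h import *
import pickle
go((0.5507,-0.2248,0.17),-94.4)
s=cams.snapshot('side'); c=cam('wrist'); a=cams.snapshot('wrist'); pickle.dump(c,open('w7.pkl','wb')); cv2.imwrite('pics/w7.png',a)
cv2.imwrite('pics/m7.png',np.hstack([cv2.resize(a,(480,360)),cv2.resize(s[160:260,210:299],(320,360),interpolation=2)]))
"
```

```text
at [0.5781 0.0868 0.1829] [ 1.800e+02  1.000e-01 -1.755e+02] t=23.1 xyz units [  2.07 -12.34   0.5 ] turn [-1.000e-02  3.000e-02 -2.028e+01]
```

View pics/m7.png

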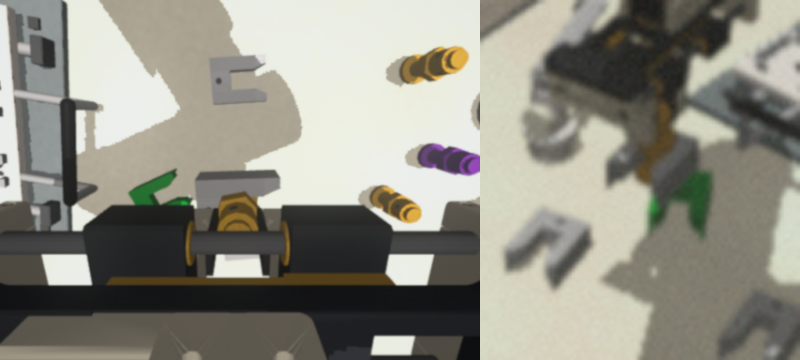

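```bash
python3 -c "
from rect import *
import pickle
W=pickle.load(open('w7.pkl','rb')); a=cv2.imread('pics/w7.png'); g=cv2.cvtColor(a,6)
for u in (225,250,280): print(u,g[176:215,u].tolist())
for v in (240//1,):pass
print([g[198,u] for u in range(200,312,2)])
R=Ro.from_euler('xyz',[180,0,-175.5],degrees=True)
for uv,z in (((225,183),.132),((280,182.5),.132)): print(R.inv().apply(plane(W,uv,z)-[.5781,.0868,z])*1e3)
for uv,z in (((210,183),.132),((297,182.),.132)): print(R.inv().apply(plane(W,uv,z)-[.5781,.0868,z])*1e3)
# holder C
m=(g[50:130,205:305]);
c=plane(W,np.array([219,80.5])/.9375,.028); print('C dot',c)
"
```

```text
225 [164, 164, 164, 164, 163, 161, 143, 106, 83, 79, 80, 80, 79, 78, 80, 94, 114, 123, 125, 125, 124, 125, 125, 125, 125, 125, 125, 125, 124, 125, 124, 125, 125, 124, 124, 126, 128, 127, 128]
250 [164, 163, 163, 164, 162, 147, 114, 88, 80, 81, 80, 80, 79, 81, 91, 108, 122, 125, 125, 125, 126, 125, 126, 126, 125, 125, 125, 124, 123, 113, 91, 75, 72, 71, 74, 87, 106, 116, 114]
280 [236, 236, 236, 234, 218, 160, 103, 86, 84, 85, 85, 85, 85, 94, 111, 125, 128, 128, 128, 128, 128, 128, 128, 127, 127, 127, 127, 127, 127, 126, 127, 127, 137, 174, 220, 234, 236, 236, 236]
[np.uint8(163), np.uint8(163), np.uint8(164), np.uint8(163), np.uint8(137), np.uint8(125), np.uint8(125), np.uint8(125), np.uint8(124), np.uint8(125), np.uint8(125), np.uint8(125), np.uint8(125), np.uint8(125), np.uint8(125), np.uint8(125), np.uint8(125), np.uint8(125), np.uint8(124), np.uint8(125), np.uint8(124), np.uint8(125), np.uint8(125), np.uint8(126), np.uint8(125), np.uint8(126), np.uint8(126), np.uint8(125), np.uint8(125), np.uint8(126), np.uint8(126), np.uint8(126), np.uint8(126), np.uint8(126), np.uint8(126), np.uint8(127), np.uint8(127), np.uint8(127), np.uint8(127), np.uint8(128), np.uint8(128), np.uint8(130), np.uint8(132), np.uint8(131), np.uint8(131), np.uint8(131), np.uint8(131), np.uint8(130), np.uint8(131), np.uint8(174), np.uint8(233), np.uint8(237), np.uint8(237), np.uint8(237), np.uint8(237), np.uint8(237)]
[ 2.43449434e+01 -2.38592603e+01 -2.92191667e-15]
[2.47157622e+01 1.99846197e+01 2.44741006e-15]
[ 2.43553756e+01 -3.58217412e+01 -4.38689807e-15]
[2.51125664e+01 3.35128222e+01 4.10413704e-15]
C dot [0.4719405  0.05571924 0.028     ]
```

```bash
python3 -c "
from rect import *
import pickle
W=pickle.load(open('w7.pkl','rb'))
R=Ro.from_euler('xyz',[180,0,-175.5],degrees=True)
for uv in ((208,198),(297.5,198)): print(R.inv().apply(plane(W,uv,.160)-[.5781,.0868,.160])*1e3)
N=np.array([.5507,-.2248]); print('above handle side pt'); go((0.5507,-0.2248,0.183),-94.4)
"
```

```text
[ 2.01511234e+01 -3.30545171e+01 -4.04801086e-15]
[2.00989927e+01 2.96928522e+01 3.63632564e-15]
above handle side pt
at [0.5771 0.0865 0.1813] [ 180.    -0.  -175.5] t=23.2 xyz units [  2.02 -12.33  -0.07] turn [ 1.000e-02 -0.000e+00 -2.029e+01]
```

>>> play_rows(
  motion=[
    {"x": 0, "y": 0, "z": 0, "rx": 0, "ry": 0, "rz": -0.7},
    {"x": 0, "y": 0, "z": 0, "rx": 0, "ry": 0, "rz": -1},
    {"x": 0, "y": 0, "z": 0, "rx": 0, "ry": 0, "rz": -1},
    {"x": 0, "y": 0, "z": 0, "rx": 0, "ry": 0, "rz": -1},
    {"x": 0, "y": 0, "z": 0, "rx": 0, "ry": 0, "rz": -1},
    {"x": 0, "y": 0, "z": 0, "rx": 0, "ry": 0, "rz": -1},
    {"x": 0, "y": 0, "z": 0, "rx": 0, "ry": 0, "rz": -1},
    {"x": 0, "y": 0, "z": 0, "rx": 0, "ry": 0, "rz": -1},
    {"x": 0, "y": 0, "z": 0, "rx": 0, "ry": 0, "rz": -1},
    {"x": 0, "y": 0, "z": 0, "rx": 0, "ry": 0, "rz": -1},
    {"x": 0, "y": 0, "z": 0, "rx": 0, "ry": 0, "rz": -1},
    {"x": 0, "y": 0, "z": 0, "rx": 0, "ry": 0, "rz": -1},
    {"x": 0, "y": 0, "z": 0, "rx": 0, "ry": 0, "rz": -1},
    {"x": 0, "y": 0, "z": 0, "rx": 0, "ry": 0, "rz": -1},
    {"x": 0, "y": 0, "z": 0, "rx": 0, "ry": 0, "rz": -1},
    {"x": 0, "y": 0, "z": 0, "rx": 0, "ry": 0, "rz": -1},
    {"x": 0, "y": 0, "z": 0, "rx": 0, "ry": 0, "rz": -1},
    {"x": 0, "y": 0, "z": 0, "rx": 0, "ry": 0, "rz": -1},
    {"x": 0, "y": 0, "z": 0, "rx": 0, "ry": 0, "rz": -1},
    {"x": 0, "y": 0, "z": 0, "rx": 0, "ry": 0, "rz": -1},
  ],
)

```text
clock: 25.68
tool_pos: [0.5768, 0.0863, 0.1806]
orientation: [179.9, -0.0, -96.6]
force: [-0.3, 0.0, -6.2]
opening: 0.0249
gripper_force: 30.0
```

```bash
python3 -c "
from rect import *
go((0.5507,-0.2248,0.183),-94.4)
"
```

```text
at [0.5768 0.0863 0.1806] [179.9  -0.  -96.6] t=25.7 xyz units [12.48 -0.39 -0.09] turn [ 0.02 -0.01 -0.55]
```

>>> play_rows(
  motion=[
    {"x": 0, "y": 0, "z": 0, "rx": 0, "ry": 0, "rz": -0.55},
    {"x": 0.4, "y": 0, "z": 0, "rx": 0, "ry": 0, "rz": 0},
    {"x": 0.7, "y": 0.09, "z": 0, "rx": 0, "ry": 0, "rz": 0},
    {"x": 0.8, "y": 0, "z": 0, "rx": 0, "ry": 0, "rz": 0},
    {"x": 0.8, "y": 0, "z": 0, "rx": 0, "ry": 0, "rz": 0},
    {"x": 0.8, "y": 0, "z": 0, "rx": 0, "ry": 0, "rz": 0},
    {"x": 0.8, "y": 0, "z": 0, "rx": 0, "ry": 0, "rz": 0},
    {"x": 0.8, "y": 0, "z": 0, "rx": 0, "ry": 0, "rz": 0},
    {"x": 0.8, "y": 0, "z": 0, "rx": 0, "ry": 0, "rz": 0},
    {"x": 0.8, "y": 0, "z": 0, "rx": 0, "ry": 0, "rz": 0},
    {"x": 0.8, "y": 0, "z": 0, "rx": 0, "ry": 0, "rz": 0},
    {"x": 0.8, "y": 0, "z": 0, "rx": 0, "ry": 0, "rz": 0},
    {"x": 0.8, "y": 0, "z": 0, "rx": 0, "ry": 0, "rz": 0},
    {"x": 0.8, "y": 0, "z": 0, "rx": 0, "ry": 0, "rz": 0},
    {"x": 0.8, "y": 0, "z": 0, "rx": 0, "ry": 0, "rz": 0},
    {"x": 0.6, "y": 0, "z": 0, "rx": 0, "ry": 0, "rz": 0},
    {"x": 0.4, "y": 0, "z": 0, "rx": 0, "ry": 0, "rz": 0},
    {"x": 0, "y": 0, "z": 0, "rx": 0, "ry": 0, "rz": 0},
    {"x": 0, "y": 0, "z": 0, "rx": 0, "ry": 0, "rz": 0},
  ],
)

```text
clock: 28.05
tool_pos: [0.552, -0.2046, 0.1815]
orientation: [180.0, 0.0, -94.5]
force: [0.8, -0.2, -6.2]
opening: 0.025
gripper_force: 30.0
```

```bash
python3 -c "
from rect import *
import pickle
go((0.5507,-0.2248,0.086),-94.4)
c=cam('wrist'); a=cams.snapshot('wrist'); pickle.dump(c,open('w8.pkl','wb')); cv2.imwrite('pics/w8.png',a)
b=a[100:225,120:390]; cv2.imwrite('pics/m8.png',cv2.resize(b,(800,370),interpolation=2))
"
```

```text
at [ 0.552  -0.2046  0.1815] [180.    0.  -94.5] t=28.1 xyz units [ 0.81 -0.01  3.82] turn [ 0.    0.   -0.03]
```

View pics/m8.png

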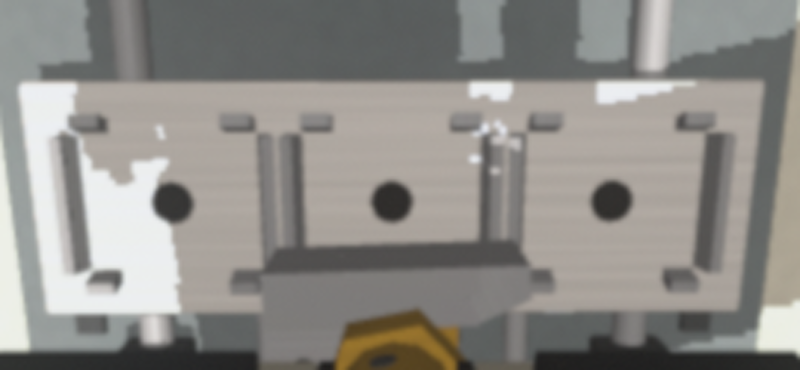

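```bash
python3 -c "
from rect import *
import pickle
W=pickle.load(open('w8.pkl','rb'))
k=800/270; f=lambda p:(np.array(p)+.5)/k-.5+[120,100]
R=Ro.from_euler('xyz',[180,0,-94.5],degrees=True); t=np.array([.552,-.2046,0])
for n,z in (((172,202),.038),((391,202),.038),((611,201),.038),((263,275),.1585),((529,262),.1585),((277,247),.1305),((515,241),.1305)):
    p=plane(W,f(n),z); print(n,p.round(4),(R.inv().apply(p-t)*1e3).round(1)[:2])
W2=pickle.load(open('w2.pkl','rb'))
for q,n in (((195.5,92.6),(172,202)),((254.2,92.4),(391,202)),((312.7,92.3),(611,201))): print(tri([(W2,q),(W,f(n))]))
"
```

```text
(172, 202) [ 0.6348 -0.2309  0.038 ] [ 19.7 -84.6]
(391, 202) [ 0.5511 -0.2242  0.038 ] [19.7 -0.6]
(611, 201) [ 0.4669 -0.2179  0.038 ] [20.  83.8]
(263, 275) [ 0.5804 -0.2303  0.1585] [ 23.4 -30.3]
(529, 262) [ 0.5175 -0.2285  0.1585] [26.5 32.5]
(277, 247) [ 0.581  -0.2306  0.1305] [ 23.7 -31. ]
(515, 241) [ 0.5168 -0.2272  0.1305] [25.3 33.3]
(array([ 0.63460702, -0.23107893,  0.03895158]), [np.float64(0.1), np.float64(0.1)])
(array([ 0.55082481, -0.22467853,  0.04058103]), [np.float64(0.2), np.float64(0.2)])
(array([ 0.46733528, -0.21832694,  0.03999138]), [np.float64(0.1), np.float64(0.1)])
```

>>> play_rows(
  motion=[
    {"x": 0.3, "y": -0.04, "z": 0, "rx": 0, "ry": 0, "rz": 0.5},
    {"x": 0.49, "y": 0, "z": 0, "rx": 0, "ry": 0, "rz": 0},
    {"x": 0, "y": 0, "z": 0, "rx": 0, "ry": 0, "rz": 0},
    {"x": 0, "y": 0, "z": 0.5, "rx": 0, "ry": 0, "rz": 0},
    {"x": 0, "y": 0, "z": 0.5, "rx": 0, "ry": 0, "rz": 0},
    {"x": 0, "y": 0, "z": 0.5, "rx": 0, "ry": 0, "rz": 0},
    {"x": 0, "y": 0, "z": 0.5, "rx": 0, "ry": 0, "rz": 0},
    {"x": 0, "y": 0, "z": 0.5, "rx": 0, "ry": 0, "rz": 0},
    {"x": 0, "y": 0, "z": 0.3, "rx": 0, "ry": 0, "rz": 0},
    {"x": 0, "y": 0, "z": 0.2, "rx": 0, "ry": 0, "rz": 0},
    {"x": 0, "y": 0, "z": 0, "rx": 0, "ry": 0, "rz": 0},
  ],
)

```text
clock: 29.48
tool_pos: [0.5509, -0.2246, 0.1063]
orientation: [180.0, -0.0, -96.5]
force: [0.4, 0.3, -6.2]
opening: 0.0252
gripper_force: 30.0
```

```bash
python3 -c "
from rect import *
go((0.5509,-0.2245,0.086),-94.4)
"
```

```text
at [ 0.5509 -0.2246  0.1063] [180.   -0.  -96.5] t=29.5 xyz units [-0.01  0.    0.81] turn [ 0.01 -0.   -0.53]
```

>>> play_rows(
  motion=[
    {"x": 0, "y": 0, "z": 0.15, "rx": 0, "ry": 0, "rz": 0},
    {"x": 0, "y": 0, "z": 0.15, "rx": 0, "ry": 0, "rz": 0},
    {"x": 0, "y": 0, "z": 0.1, "rx": 0, "ry": 0, "rz": 0},
  ],
)

```text
clock: 29.85
tool_pos: [0.5509, -0.2246, 0.0964]
orientation: [180.0, 0.0, -96.5]
force: [-0.7, 0.3, -5.0]
opening: 0.025
gripper_force: 30.0
```

>>> play_rows(
  motion=[
    {"x": 0, "y": 0, "z": 0.1, "rx": 0, "ry": 0, "rz": 0},
    {"x": 0, "y": 0, "z": 0.1, "rx": 0, "ry": 0, "rz": 0},
  ],
)

```text
clock: 30.1
tool_pos: [0.551, -0.2246, 0.0914]
orientation: [-180.0, -0.0, -96.5]
force: [0.0, 1.1, -5.9]
opening: 0.0248
gripper_force: 30.0
```

>>> play_rows(
  motion=[
    {"x": 0, "y": 0, "z": 0.1, "rx": 0, "ry": 0, "rz": 0},
    {"x": 0, "y": 0, "z": 0.04, "rx": 0, "ry": 0, "rz": 0},
  ],
)

```text
clock: 30.35
tool_pos: [0.5511, -0.2248, 0.0884]
orientation: [-180.0, -0.0, -96.5]
force: [-1.5, -0.3, -1.1]
opening: 0.0248
gripper_force: 30.0
```

>>> play_rows(
  motion=[
    {"x": 0, "y": 0, "z": 0.04, "rx": 0, "ry": 0, "rz": 0},
  ],
)

```text
clock: 30.48
tool_pos: [0.5511, -0.2247, 0.0875]
orientation: [-180.0, -0.0, -96.5]
force: [-0.8, -0.0, -1.0]
opening: 0.0253
gripper_force: 30.0
```

>>> play_rows(
  motion=[
    {"x": 0, "y": -0.05, "z": 0, "rx": 0, "ry": 0, "rz": 0},
    {"x": 0, "y": -0.05, "z": 0, "rx": 0, "ry": 0, "rz": 0},
  ],
)

```text
clock: 30.72
tool_pos: [0.5532, -0.225, 0.0872]
orientation: [180.0, -0.0, -96.5]
force: [-3.2, 0.2, -0.0]
opening: 0.0252
gripper_force: 30.0
```

>>> play_rows(
  motion=[
    {"x": 0, "y": -0.05, "z": 0, "rx": 0, "ry": 0, "rz": 0},
    {"x": 0, "y": -0.03, "z": 0, "rx": 0, "ry": 0, "rz": 0},
  ],
)

```text
clock: 30.98
tool_pos: [0.5546, -0.2251, 0.0869]
orientation: [179.9, -0.0, -96.5]
force: [-6.7, 0.7, 1.7]
opening: 0.025
gripper_force: 30.0
```

>>> play_rows(
  motion=[
    {"x": 0, "y": 0.06, "z": 0.03, "rx": 0, "ry": 0, "rz": 0},
    {"x": 0, "y": 0, "z": 0, "rx": 0, "ry": 0, "rz": 0},
  ],
)

```text
clock: 31.22
tool_pos: [0.5543, -0.225, 0.0863]
orientation: [-180.0, -0.0, -96.5]
force: [-2.0, -1.9, -2.0]
opening: 0.0253
gripper_force: 30.0
```

>>> play_rows(
  motion=[
    {"x": 0, "y": 0, "z": 0, "rx": 0, "ry": 0, "rz": 0},
    {"x": 0, "y": 0, "z": 0, "rx": 0, "ry": 0, "rz": 0},
    {"x": 0, "y": 0, "z": 0, "rx": 0, "ry": 0, "rz": 0},
    {"x": 0, "y": 0, "z": -0.6, "rx": 0, "ry": 0, "rz": 0},
    {"x": 0, "y": 0, "z": -1, "rx": 0, "ry": 0, "rz": 0},
    {"x": 0, "y": 0, "z": -1, "rx": 0, "ry": 0, "rz": 0},
    {"x": 0, "y": 0, "z": -1, "rx": 0, "ry": 0, "rz": 0},
    {"x": -1, "y": 0, "z": -1, "rx": 0, "ry": 0, "rz": 0},
    {"x": -1, "y": 0, "z": 0, "rx": 0, "ry": 0, "rz": 0},
    {"x": -1, "y": 0, "z": 0, "rx": 0, "ry": 0, "rz": 0},
    {"x": -1, "y": 0, "z": 0, "rx": 0, "ry": 0, "rz": 0},
    {"x": 0, "y": 0, "z": 0, "rx": 0, "ry": 0, "rz": 0},
  ],
  fingers=0.15,
)

```text
clock: 32.72
tool_pos: [0.5659, -0.1244, 0.2027]
orientation: [-179.9, 0.0, -96.4]
force: [-0.1, -0.4, -0.5]
opening: 0.0501
gripper_force: 0.0
```

```bash
python3 -c "
from rect import *
import pickle
go((0.53,0.16,0.287),-94.4)
c=cam('wrist'); a=cams.snapshot('wrist'); pickle.dump(c,open('w9.pkl','wb')); cv2.imwrite('pics/w9.png',a)
q=proj(c,(.551,-.2245,.06)); print(q)
x,y=int(q[0]),int(q[1]); g=cv2.cvtColor(a,6)
y0=max(0,y-60); cv2.imwrite('pics/m9.png',cv2.resize(a[y0:y0+130,x-80:x+80],(800,650)[0:2] if 0 else (738,600),interpolation=2)); print(x-80,y0)
"
```

```text
at [ 0.5659 -0.1244  0.2027] [-179.9    0.   -96.4] t=32.7 xyz units [-11.15   2.69  -3.37] turn [-0.02  0.   -0.5 ]
[255.73674693  91.55084348]
175 31
```

View pics/m9.png

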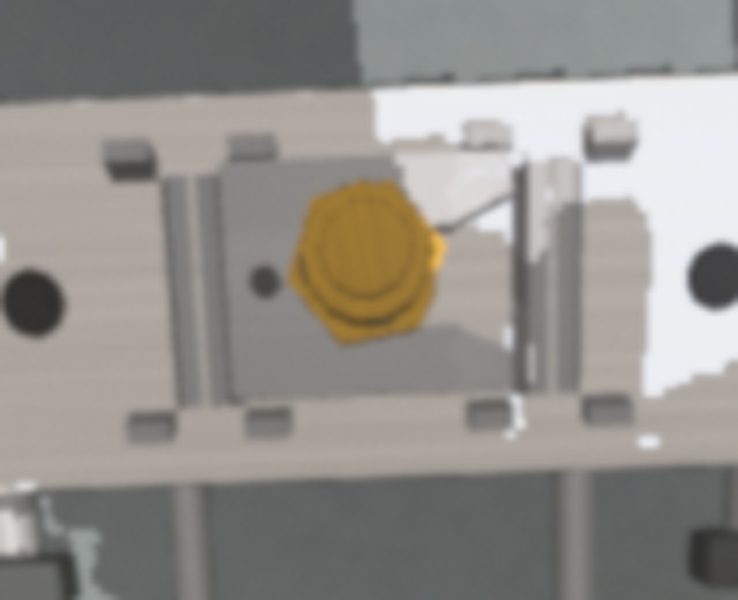

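>>> play_rows(
  motion=[
    {"x": 0, "y": 0, "z": -1, "rx": 0, "ry": 0, "rz": -0.5},
    {"x": -0.9, "y": 0.1, "z": -1, "rx": 0, "ry": 0, "rz": 0},
    {"x": -0.9, "y": 0.1, "z": -1, "rx": 0, "ry": 0, "rz": 0},
    {"x": -0.9, "y": 0.1, "z": -0.4, "rx": 0, "ry": 0, "rz": 0},
    {"x": -0.9, "y": 0.1, "z": 0, "rx": 0, "ry": 0, "rz": 0},
    {"x": -0.9, "y": 0.1, "z": 0, "rx": 0, "ry": 0, "rz": 0},
    {"x": -0.9, "y": 0.1, "z": 0, "rx": 0, "ry": 0, "rz": 0},
    {"x": -0.9, "y": 0.1, "z": 0, "rx": 0, "ry": 0, "rz": 0},
    {"x": -0.9, "y": 0.1, "z": 0, "rx": 0, "ry": 0, "rz": 0},
    {"x": -0.9, "y": 0.1, "z": 0, "rx": 0, "ry": 0, "rz": 0},
    {"x": -0.9, "y": 0.1, "z": 0, "rx": 0, "ry": 0, "rz": 0},
    {"x": -0.9, "y": 0.1, "z": 0, "rx": 0, "ry": 0, "rz": 0},
    {"x": -0.9, "y": 0.1, "z": 0, "rx": 0, "ry": 0, "rz": 0},
    {"x": -0.4, "y": 0.1, "z": 0, "rx": 0, "ry": 0, "rz": 0},
    {"x": 0, "y": 0, "z": 0, "rx": 0, "ry": 0, "rz": 0},
  ],
)

```text
clock: 34.65
tool_pos: [0.5549, 0.1567, 0.2862]
orientation: [180.0, -0.0, -94.5]
force: [-0.2, -0.4, 0.1]
opening: 0.0504
gripper_force: 0.0
```

```bash
cat > look.py <<'E'
from rect import *
import pickle,sys
def dots(c,a,P,r=9):
    "dark dot near expected world points (z=.028)"
    g=cv2.GaussianBlur(cv2.cvtColor(a,6),(3,3),0).astype(float)
    for n,p in P.items():
        q=proj(c,p); x,y=np.round(q).astype(int)
        if not(12<x<500 and 12<y<215): print(n,'out',q); continue
        s=g[y-r:y+r+1,x-r:x+r+1]; ring=cv2.blur(s,(9,9)); d=np.clip(ring-s-8,0,None)
        i,j=np.unravel_index(d.argmax(),d.shape); print(n,'exp',q.round(1),'peak',d.max().round(),'at',(x-r+j,y-r+i),plane(c,(x-r+j,y-r+i),p[2]).round(4),'exp',np.round(p,4))
def neutral(a):
    b,g,r=[x.astype(float) for x in cv2.split(cv2.GaussianBlur(a,(3,3),0))]
    return (r-b)/(r+g+b)
def shot(n):
    c=cam('wrist'); a=cams.snapshot('wrist'); pickle.dump(c,open(n+'.pkl','wb')); cv2.imwrite(f'pics/{n}.png',a); return c,a
def home(c,m,d,z): return (c[0]+m*np.cos(np.radians(d)),c[1]+m*np.sin(np.radians(d)),z)
E
python3 -c "
from look import *
go((0.5455,0.1623,0.2868),-94.4)
c,a=shot('w10')
P={'A':home((.6788,.1051),-.0235,97.7,.028),'C':home((.4688,.078),-.0235,97.8,.028)}
dots(c,a,P)
N=neutral(a); 
for p in P.values():
    q=np.round(proj(c,p)).astype(int); print([N[q[1]-5+k*5,q[0]-30:q[0]+31:6].round(3).tolist() for k in range(2)])
w=pickle.load(open('w9.pkl','rb')); f=lambda p:(np.array(p)+.5)/4.6125-.5+[175,31]
d=plane(w,f((264,281)),.066); print('dot nest',d)
print('cap', plane(w,f((368,245)),.038+.067),plane(w,f((368,245)),.038+.064))
"
```

```text
at [0.5549 0.1567 0.2862] [180.   -0.  -94.5] t=34.6 xyz units [-0.2   0.39 -0.02] turn [ 0.   -0.   -0.02]
A exp [164.2 125.1] peak 52.0 at (np.int64(164), np.int64(125)) [0.6823 0.0817 0.028 ] exp [0.6819 0.0818 0.028 ]
C exp [303.4  94.4] peak 30.0 at (np.int64(303), np.int64(95)) [0.4726 0.0555 0.028 ] exp [0.472  0.0547 0.028 ]
[[0.01, 0.013, 0.013, 0.029, 0.027, 0.012, 0.012, 0.013, 0.02, 0.016, 0.015], [0.013, 0.012, 0.015, 0.011, 0.009, 0.009, 0.012, 0.013, 0.015, 0.013, 0.015]]
[[0.051, 0.053, 0.051, 0.049, 0.038, 0.017, 0.01, 0.011, 0.044, 0.051, 0.051], [0.051, 0.052, 0.029, 0.008, 0.008, 0.009, 0.01, 0.011, 0.036, 0.052, 0.051]]
dot nest [ 0.57562951 -0.22673687  0.066     ]
cap [ 0.55229875 -0.22699549  0.105     ] [ 0.55224921 -0.22734931  0.102     ]
```

>>> play_rows(
  motion=[
    {"x": 0, "y": 0, "z": 0, "rx": 0, "ry": 0, "rz": 1},
    {"x": 0, "y": 0, "z": 0, "rx": 0, "ry": 0, "rz": 1},
    {"x": 0, "y": 0, "z": 0, "rx": 0, "ry": 0, "rz": 1},
    {"x": 0, "y": 0, "z": 0, "rx": 0, "ry": 0, "rz": 1},
    {"x": 0, "y": 0, "z": 0, "rx": 0, "ry": 0, "rz": 1},
    {"x": 0, "y": 0, "z": 0, "rx": 0, "ry": 0, "rz": 1},
    {"x": 0, "y": 0, "z": 0, "rx": 0, "ry": 0, "rz": 1},
    {"x": 0, "y": 0, "z": 0, "rx": 0, "ry": 0, "rz": 1},
    {"x": 0, "y": 0, "z": 0, "rx": 0, "ry": 0, "rz": 1},
    {"x": 0, "y": 0, "z": 0, "rx": 0, "ry": 0, "rz": 1},
    {"x": 0, "y": 0, "z": 0, "rx": 0, "ry": 0, "rz": 1},
    {"x": 0, "y": 0, "z": 0, "rx": 0, "ry": 0, "rz": 1},
    {"x": 0, "y": 0, "z": 0, "rx": 0, "ry": 0, "rz": 1},
    {"x": 0, "y": 0, "z": 0, "rx": 0, "ry": 0, "rz": 1},
    {"x": 0, "y": 0, "z": 0, "rx": 0, "ry": 0, "rz": 1},
    {"x": 0, "y": 0, "z": 0, "rx": 0, "ry": 0, "rz": 1},
    {"x": 0, "y": 0, "z": 0, "rx": 0, "ry": 0, "rz": 1},
    {"x": 0, "y": 0, "z": 0, "rx": 0, "ry": 0, "rz": 1},
    {"x": 0, "y": 0, "z": 0, "rx": 0, "ry": 0, "rz": 1},
    {"x": 0, "y": 0, "z": 0, "rx": 0, "ry": 0, "rz": 0.4},
  ],
  fingers=0.36,
)

```text
clock: 37.2
tool_pos: [0.5551, 0.1554, 0.2864]
orientation: [-180.0, 0.0, -172.2]
force: [-0.7, -0.3, 0.2]
opening: 0.0596
gripper_force: 0.0
```

>>> play_rows(
  motion=[
    {"x": 0.55, "y": 0.87, "z": 0, "rx": 0, "ry": 0, "rz": 0},
    {"x": 0.55, "y": 0.87, "z": 0, "rx": 0, "ry": 0, "rz": 0},
    {"x": 0.55, "y": 0.87, "z": 0, "rx": 0, "ry": 0, "rz": 0},
    {"x": 0.55, "y": 0.87, "z": 0, "rx": 0, "ry": 0, "rz": 0},
    {"x": 0.55, "y": 0.87, "z": 0, "rx": 0, "ry": 0, "rz": 0},
    {"x": 0.55, "y": 0.87, "z": 0, "rx": 0, "ry": 0, "rz": 0},
    {"x": 0.55, "y": 0.87, "z": 0, "rx": 0, "ry": 0, "rz": 0},
    {"x": 0, "y": 0, "z": 1, "rx": 0, "ry": 0, "rz": 0},
    {"x": 0, "y": 0, "z": 1, "rx": 0, "ry": 0, "rz": 0},
    {"x": 0, "y": 0, "z": 1, "rx": 0, "ry": 0, "rz": 0},
    {"x": 0, "y": 0, "z": 1, "rx": 0, "ry": 0, "rz": 0},
    {"x": 0, "y": 0, "z": 0, "rx": 0, "ry": 0, "rz": 0},
  ],
)

```text
clock: 38.7
tool_pos: [0.4382, 0.2925, 0.1848]
orientation: [-179.9, -0.2, -172.1]
force: [0.2, -0.6, -0.1]
opening: 0.0595
gripper_force: 0.0
```

```bash
python3 -c "
from look import *
go((0.438,0.2955,0.048),-172.2)
c,a=shot('w11')
for b,s in blobs(a,(8,120,60),(28,255,255),60)[0]: print(b.round(1),s,plane(c,b,.04).round(4))
"
```

```text
at [0.4382 0.2925 0.1848] [-179.9   -0.2 -172.1] t=38.7 xyz units [-0.02  0.13  5.47] turn [-0.04 -0.04  0.02]
[254.6 182.9] [243 166  24  34 652] [0.4362 0.2922 0.04  ]
[146.6 259.1] [139 236  20  47 463] [0.5521 0.1712 0.04  ]
[360.  260.1] [349 237  19  46 447] [0.5165 0.4369 0.04  ]
[335.5 297.7] [ 177  280  307   24 3048] [0.5742 0.4184 0.04  ]
```

>>> play_rows(
  motion=[
    {"x": -0.04, "y": 0.06, "z": 1, "rx": 0, "ry": 0, "rz": 0.02},
    {"x": 0, "y": 0, "z": 1, "rx": 0, "ry": 0, "rz": 0},
    {"x": 0, "y": 0, "z": 1, "rx": 0, "ry": 0, "rz": 0},
    {"x": 0, "y": 0, "z": 1, "rx": 0, "ry": 0, "rz": 0},
    {"x": 0, "y": 0, "z": 1, "rx": 0, "ry": 0, "rz": 0},
    {"x": 0, "y": 0, "z": 0.46, "rx": 0, "ry": 0, "rz": 0},
    {"x": 0, "y": 0, "z": 0, "rx": 0, "ry": 0, "rz": 0},
  ],
)

```text
clock: 39.62
tool_pos: [0.44, 0.2955, 0.0501]
orientation: [-180.0, 0.0, -172.2]
force: [0.1, -0.3, 1.3]
opening: 0.0593
gripper_force: 0.0
```

>>> play_rows(
  motion=[
    {"x": 0, "y": 0, "z": 0, "rx": 0, "ry": 0, "rz": 0},
    {"x": 0, "y": 0, "z": 0, "rx": 0, "ry": 0, "rz": 0},
    {"x": 0, "y": 0, "z": 0, "rx": 0, "ry": 0, "rz": 0},
    {"x": 0, "y": 0, "z": 0, "rx": 0, "ry": 0, "rz": 0},
    {"x": 0, "y": 0, "z": 0, "rx": 0, "ry": 0, "rz": 0},
    {"x": 0, "y": 0, "z": -0.05, "rx": 0, "ry": 0, "rz": 0},
  ],
  fingers=-1,
)

```text
clock: 40.38
tool_pos: [0.4395, 0.2952, 0.0508]
orientation: [-180.0, -0.0, -172.2]
force: [0.6, 0.1, -2.5]
opening: 0.025
gripper_force: 30.0
```

```bash
python3 -c "
from look import *
C=(.469,.0785)
go(home(C,.055,97.8,.049),-172.2); go(home(C,0,97.8,.049))
"
```

```text
at [0.4395 0.2952 0.0508] [-180.    -0.  -172.2] t=40.4 xyz units [ 0.   -6.55  0.08] turn [-0.   -0.01 -0.01]
at [0.4395 0.2952 0.0508] [-180.    -0.  -172.2] t=40.4 xyz units [ 0.   -8.75  0.08]
```

>>> play_rows(
  motion=[
    {"x": 0, "y": -0.3, "z": 0, "rx": 0, "ry": 0, "rz": 0},
    {"x": 0, "y": -0.5, "z": 0, "rx": 0, "ry": 0, "rz": 0},
    {"x": 0, "y": -0.5, "z": 0, "rx": 0, "ry": 0, "rz": 0},
    {"x": 0, "y": -0.5, "z": 0, "rx": 0, "ry": 0, "rz": 0},
    {"x": 0, "y": -0.5, "z": 0, "rx": 0, "ry": 0, "rz": 0},
    {"x": 0, "y": -0.5, "z": 0, "rx": 0, "ry": 0, "rz": 0},
    {"x": 0, "y": -0.5, "z": 0, "rx": 0, "ry": 0, "rz": 0},
    {"x": 0, "y": -0.5, "z": 0, "rx": 0, "ry": 0, "rz": 0},
    {"x": 0, "y": -0.5, "z": 0, "rx": 0, "ry": 0, "rz": 0},
    {"x": 0, "y": -0.5, "z": 0, "rx": 0, "ry": 0, "rz": 0},
    {"x": 0, "y": -0.5, "z": 0, "rx": 0, "ry": 0, "rz": 0},
    {"x": 0, "y": -0.5, "z": 0, "rx": 0, "ry": 0, "rz": 0},
    {"x": 0, "y": -0.5, "z": 0, "rx": 0, "ry": 0, "rz": 0},
    {"x": 0, "y": -0.25, "z": 0, "rx": 0, "ry": 0, "rz": 0},
    {"x": 0, "y": 0, "z": 0, "rx": 0, "ry": 0, "rz": 0},
  ],
)

```text
clock: 42.25
tool_pos: [0.462, 0.1327, 0.0511]
orientation: [180.0, 0.0, -172.3]
force: [0.6, 0.5, -1.9]
opening: 0.0248
gripper_force: 30.0
```

```bash
python3 -c "
from look import *
C=(.469,.0785)
go(home(C,0,97.8,.049),-172.2)
c,a=shot('w12')
dots(c,a,{'C':home(C,-.0235,97.8,.028),'A':home((.6788,.1051),-.0235,97.7,.028)})
"
```

```text
at [0.462  0.1327 0.0511] [ 180.     0.  -172.3] t=42.2 xyz units [ 0.01 -2.19  0.08] turn [ 0.    0.   -0.01]
C out [147.0134509  223.11385748]
A out [168.78913273 434.8575207 ]
```

>>> play_rows(
  motion=[
    {"x": 0, "y": -0.2, "z": 0, "rx": 0, "ry": 0, "rz": 0},
    {"x": 0, "y": -0.2, "z": 0, "rx": 0, "ry": 0, "rz": 0},
    {"x": 0, "y": -0.2, "z": 0, "rx": 0, "ry": 0, "rz": 0},
    {"x": 0, "y": -0.2, "z": 0, "rx": 0, "ry": 0, "rz": 0},
    {"x": 0, "y": -0.2, "z": 0, "rx": 0, "ry": 0, "rz": 0},
  ],
)

```text
clock: 42.92
tool_pos: [0.4653, 0.108, 0.0511]
orientation: [180.0, -0.0, -172.2]
force: [0.0, 1.3, -2.1]
opening: 0.025
gripper_force: 30.0
```

>>> play_rows(
  motion=[
    {"x": 0, "y": -0.2, "z": 0, "rx": 0, "ry": 0, "rz": 0},
    {"x": 0, "y": -0.2, "z": 0, "rx": 0, "ry": 0, "rz": 0},
    {"x": 0, "y": -0.2, "z": 0, "rx": 0, "ry": 0, "rz": 0},
    {"x": 0, "y": -0.2, "z": 0, "rx": 0, "ry": 0, "rz": 0},
    {"x": 0, "y": -0.2, "z": 0, "rx": 0, "ry": 0, "rz": 0},
  ],
)

```text
clock: 43.55
tool_pos: [0.4689, 0.0833, 0.0511]
orientation: [180.0, 0.0, -172.2]
force: [0.9, 0.5, -2.3]
opening: 0.0249
gripper_force: 30.0
```

>>> play_rows(
  motion=[
    {"x": 0, "y": -0.15, "z": 0, "rx": 0, "ry": 0, "rz": 0},
    {"x": 0, "y": -0.15, "z": 0, "rx": 0, "ry": 0, "rz": 0},
  ],
)

```text
clock: 43.8
tool_pos: [0.4698, 0.0762, 0.0511]
orientation: [180.0, 0.0, -172.2]
force: [-0.2, 2.7, -1.9]
opening: 0.0248
gripper_force: 30.0
```

>>> play_rows(
  motion=[
    {"x": 0, "y": -0.1, "z": 0, "rx": 0, "ry": 0, "rz": 0},
    {"x": 0, "y": -0.1, "z": 0, "rx": 0, "ry": 0, "rz": 0},
  ],
)

```text
clock: 44.05
tool_pos: [0.4704, 0.0712, 0.0511]
orientation: [180.0, 0.0, -172.2]
force: [-0.8, 2.6, -1.4]
opening: 0.0249
gripper_force: 30.0
```

>>> play_rows(
  motion=[
    {"x": 0, "y": 0, "z": -0.1, "rx": 0, "ry": 0, "rz": 0},
    {"x": 0, "y": 0, "z": -0.1, "rx": 0, "ry": 0, "rz": 0},
    {"x": 0, "y": 0, "z": -0.2, "rx": 0, "ry": 0, "rz": 0},
    {"x": 0, "y": 0, "z": -0.4, "rx": 0, "ry": 0, "rz": 0},
    {"x": 0, "y": 0, "z": -0.5, "rx": 0, "ry": 0, "rz": 0},
    {"x": 0, "y": 0, "z": -0.5, "rx": 0, "ry": 0, "rz": 0},
    {"x": 0, "y": 0, "z": -0.5, "rx": 0, "ry": 0, "rz": 0},
    {"x": 0, "y": 0, "z": -0.5, "rx": 0, "ry": 0, "rz": -0.6},
    {"x": 0, "y": 0, "z": -0.5, "rx": 0, "ry": 0, "rz": -0.85},
    {"x": 0, "y": 0, "z": -0.5, "rx": 0, "ry": 0, "rz": -1},
    {"x": 0, "y": 0, "z": -0.5, "rx": 0, "ry": 0, "rz": -1},
    {"x": 0, "y": 0, "z": -0.5, "rx": 0, "ry": 0, "rz": -1},
    {"x": 0, "y": 0, "z": -0.4, "rx": 0, "ry": 0, "rz": -1},
    {"x": 0, "y": 0, "z": 0, "rx": 0, "ry": 0, "rz": -1},
    {"x": 0, "y": 0, "z": 0, "rx": 0, "ry": 0, "rz": -1},
    {"x": 0, "y": 0, "z": 0, "rx": 0, "ry": 0, "rz": -1},
    {"x": 0, "y": 0, "z": 0, "rx": 0, "ry": 0, "rz": -1},
    {"x": 0, "y": 0, "z": 0, "rx": 0, "ry": 0, "rz": -1},
    {"x": 0, "y": 0, "z": 0, "rx": 0, "ry": 0, "rz": -1},
    {"x": 0, "y": 0, "z": 0, "rx": 0, "ry": 0, "rz": -1},
  ],
)

```text
clock: 46.55
tool_pos: [0.4701, 0.0711, 0.1816]
orientation: [180.0, 0.0, -122.3]
force: [-0.8, 0.8, -6.0]
opening: 0.0248
gripper_force: 30.0
```

>>> play_rows(
  motion=[
    {"x": 0, "y": 0, "z": 0, "rx": 0, "ry": 0, "rz": -1},
    {"x": 0, "y": 0, "z": 0, "rx": 0, "ry": 0, "rz": -1},
    {"x": 0, "y": 0, "z": 0, "rx": 0, "ry": 0, "rz": -1},
    {"x": 0, "y": 0, "z": 0, "rx": 0, "ry": 0, "rz": -1},
    {"x": 0, "y": 0, "z": 0, "rx": 0, "ry": 0, "rz": -1},
    {"x": 0, "y": 0, "z": 0, "rx": 0, "ry": 0, "rz": -1},
    {"x": 0, "y": 0, "z": 0, "rx": 0, "ry": 0, "rz": -1},
    {"x": 0, "y": 0, "z": 0, "rx": 0, "ry": 0, "rz": 0},
  ],
)

```text
clock: 47.55
tool_pos: [0.4702, 0.0711, 0.1815]
orientation: [-180.0, 0.0, -94.4]
force: [1.3, -1.1, -4.8]
opening: 0.0252
gripper_force: 30.0
```

```bash
python3 -c "
from look import *
go((0.467,-0.2182,0.183),-94.4)
"
```

```text
at [0.4702 0.0711 0.1815] [-180.     0.   -94.4] t=47.5 xyz units [11.55 -0.77 -0.06] turn [-0.    0.   -0.01]
```

>>> play_rows(
  motion=[
    {"x": 0.4, "y": 0, "z": 0, "rx": 0, "ry": 0, "rz": 0},
    {"x": 0.7, "y": -0.07, "z": 0, "rx": 0, "ry": 0, "rz": 0},
    {"x": 0.8, "y": -0.07, "z": 0, "rx": 0, "ry": 0, "rz": 0},
    {"x": 0.8, "y": -0.07, "z": 0, "rx": 0, "ry": 0, "rz": 0},
    {"x": 0.8, "y": -0.07, "z": 0, "rx": 0, "ry": 0, "rz": 0},
    {"x": 0.8, "y": -0.07, "z": 0, "rx": 0, "ry": 0, "rz": 0},
    {"x": 0.8, "y": -0.07, "z": 0, "rx": 0, "ry": 0, "rz": 0},
    {"x": 0.8, "y": -0.07, "z": 0, "rx": 0, "ry": 0, "rz": 0},
    {"x": 0.8, "y": -0.07, "z": 0, "rx": 0, "ry": 0, "rz": 0},
    {"x": 0.8, "y": -0.07, "z": 0, "rx": 0, "ry": 0, "rz": 0},
    {"x": 0.8, "y": -0.07, "z": 0, "rx": 0, "ry": 0, "rz": 0},
    {"x": 0.8, "y": -0.07, "z": 0, "rx": 0, "ry": 0, "rz": 0},
    {"x": 0.8, "y": 0, "z": 0, "rx": 0, "ry": 0, "rz": 0},
    {"x": 0.5, "y": 0, "z": 0, "rx": 0, "ry": 0, "rz": 0},
    {"x": 0.35, "y": 0, "z": 0, "rx": 0, "ry": 0, "rz": 0},
    {"x": 0, "y": 0, "z": 0, "rx": 0, "ry": 0, "rz": 0},
    {"x": 0, "y": 0, "z": 0, "rx": 0, "ry": 0, "rz": 0},
  ],
)

```text
clock: 49.68
tool_pos: [0.4689, -0.198, 0.1811]
orientation: [-180.0, 0.0, -94.4]
force: [-0.4, 0.7, -5.4]
opening: 0.0251
gripper_force: 30.0
```

```bash
python3 -c "
from look import *
go((0.467,-0.2182,0.183),-94.4)
o=ctrl.get_obs(); t=o['tool_pos'].copy(); R=Ro.from_euler('xyz',o['orientation'],degrees=True)
c,a=shot('w13'); g=cv2.cvtColor(a,6).astype(float)
# side-face dark band: print columns
q=proj(c,[.467,-.2182,.038]); print('nest',q)
for u in (218,230,242,254,266,278,290): print(u,g[176:204,u].astype(int).tolist())
for v in (196,204): print(v,g[v,200:312:2].astype(int).tolist())
"
```

```text
at [ 0.4689 -0.198   0.1811] [-180.     0.   -94.4] t=49.7 xyz units [ 0.81  0.01 -0.08] turn [-0.  0. -0.]
nest [252.3971302  167.38156988]
218 [121, 121, 121, 119, 112, 97, 83, 78, 78, 79, 79, 78, 81, 94, 113, 123, 124, 124, 124, 124, 123, 123, 123, 123, 123, 123, 123, 123]
230 [167, 167, 165, 162, 145, 107, 83, 78, 78, 79, 78, 78, 82, 98, 117, 123, 124, 124, 124, 124, 124, 124, 124, 123, 123, 122, 123, 122]
242 [167, 167, 167, 162, 141, 100, 80, 78, 79, 79, 78, 80, 85, 102, 120, 124, 124, 124, 124, 124, 124, 125, 124, 124, 123, 123, 123, 123]
254 [165, 169, 166, 157, 130, 95, 79, 79, 79, 78, 79, 80, 90, 108, 121, 124, 125, 125, 124, 124, 124, 124, 123, 122, 114, 95, 77, 70]
266 [168, 169, 166, 151, 119, 88, 79, 79, 79, 79, 79, 81, 94, 113, 122, 124, 125, 124, 124, 124, 124, 125, 124, 124, 123, 123, 123, 123]
278 [168, 168, 165, 147, 108, 83, 80, 79, 78, 79, 79, 82, 98, 118, 124, 125, 124, 125, 124, 124, 125, 125, 125, 125, 124, 124, 123, 123]
290 [157, 158, 155, 135, 97, 80, 79, 79, 79, 79, 79, 86, 105, 123, 128, 127, 127, 127, 127, 127, 127, 127, 128, 128, 128, 128, 133, 144]
196 [127, 123, 103, 110, 106, 123, 124, 123, 123, 123, 123, 124, 123, 124, 124, 124, 124, 123, 124, 124, 124, 124, 124, 124, 124, 124, 124, 124, 124, 124, 123, 124, 125, 124, 124, 124, 124, 124, 124, 125, 125, 128, 128, 127, 127, 127, 127, 126, 126, 118, 100, 100, 100, 100, 100, 101]
204 [148, 147, 147, 147, 140, 124, 123, 123, 123, 123, 123, 123, 122, 123, 123, 123, 123, 123, 123, 123, 123, 122, 117, 100, 80, 71, 69, 70, 71, 81, 103, 118, 122, 123, 123, 122, 123, 123, 123, 123, 125, 127, 124, 130, 139, 149, 154, 155, 152, 122, 99, 99, 100, 99, 99, 101]
```

```bash
cat > held.py <<'E'
from look import *
def held(n,t,yaw,zt,top,row):
    W=pickle.load(open(n+'.pkl','rb')); R=Ro.from_euler('xyz',[180,0,yaw],degrees=True)
    f=lambda uv:(R.inv().apply(plane(W,uv,zt)-np.r_[t[:2],zt])*1e3)[:2].round(1)
    A,B=f(top[0]),f(top[1]); print('side',A,B,'ang',np.degrees(np.arctan2(B[0]-A[0],B[1]-A[1])).round(2)); print('ends',f(row[0]),f(row[1]))
E
python3 -c "
from held import *
held('w13',(.4689,-.198),-94.4,.1563,((218,189.4),(290,187.8)),((208.5,196),(298.6,196)))
W=pickle.load(open('w13.pkl','rb')); g=cv2.cvtColor(cv2.imread('pics/w13.png'),6)
s=g[157:178,242:263]; m=(s<70).astype('uint8'); n,l,st,c=cv2.connectedComponentsWithStats(m); print(st[1:],[plane(W,x+[242,157],.038) for x in c[1:]])
"
```

```text
side [ 25.2 -23.7] [26.3 27.1] ang 1.24
ends [ 20.4 -30.6] [20.3 33.4]
[[  5   5  12  12 110]] [array([ 0.46710534, -0.21813469,  0.038     ])]
```

>>> play_rows(
  motion=[
    {"x": 0.3, "y": -0.04, "z": 0, "rx": 0, "ry": 0, "rz": 0.3},
    {"x": 0.48, "y": 0, "z": 0, "rx": 0, "ry": 0, "rz": 0},
    {"x": 0, "y": 0, "z": 0, "rx": 0, "ry": 0, "rz": 0},
    {"x": 0, "y": 0, "z": 0.5, "rx": 0, "ry": 0, "rz": 0},
    {"x": 0, "y": 0, "z": 0.5, "rx": 0, "ry": 0, "rz": 0},
    {"x": 0, "y": 0, "z": 0.5, "rx": 0, "ry": 0, "rz": 0},
    {"x": 0, "y": 0, "z": 0.5, "rx": 0, "ry": 0, "rz": 0},
    {"x": 0, "y": 0, "z": 0.5, "rx": 0, "ry": 0, "rz": 0},
    {"x": 0, "y": 0, "z": 0.3, "rx": 0, "ry": 0, "rz": 0},
    {"x": 0, "y": 0, "z": 0.2, "rx": 0, "ry": 0, "rz": 0},
    {"x": 0, "y": 0, "z": 0, "rx": 0, "ry": 0, "rz": 0},
  ],
)

```text
clock: 51.1
tool_pos: [0.468, -0.2178, 0.1058]
orientation: [180.0, -0.0, -95.6]
force: [-0.8, -0.2, -4.4]
opening: 0.0249
gripper_force: 30.0
```

>>> play_rows(
  motion=[
    {"x": 0, "y": 0, "z": 0.15, "rx": 0, "ry": 0, "rz": 0},
    {"x": 0, "y": 0, "z": 0.15, "rx": 0, "ry": 0, "rz": 0},
    {"x": 0, "y": 0, "z": 0.1, "rx": 0, "ry": 0, "rz": 0},
  ],
)

```text
clock: 51.48
tool_pos: [0.468, -0.2177, 0.0959]
orientation: [-180.0, 0.0, -95.6]
force: [0.3, -0.2, -6.1]
opening: 0.0251
gripper_force: 30.0
```

>>> play_rows(
  motion=[
    {"x": 0, "y": 0, "z": 0.1, "rx": 0, "ry": 0, "rz": 0},
    {"x": 0, "y": 0, "z": 0.1, "rx": 0, "ry": 0, "rz": 0},
  ],
)

```text
clock: 51.72
tool_pos: [0.4682, -0.2178, 0.0909]
orientation: [-180.0, -0.0, -95.6]
force: [0.3, -0.2, -5.2]
opening: 0.0251
gripper_force: 30.0
```

>>> play_rows(
  motion=[
    {"x": 0, "y": 0, "z": 0.06, "rx": 0, "ry": 0, "rz": 0},
  ],
)

```text
clock: 51.85
tool_pos: [0.4683, -0.2179, 0.0898]
orientation: [-180.0, -0.0, -95.6]
force: [-1.0, -0.2, -1.2]
opening: 0.0249
gripper_force: 30.0
```

>>> play_rows(
  motion=[
    {"x": 0, "y": -0.05, "z": 0.03, "rx": 0, "ry": 0, "rz": 0},
    {"x": 0, "y": -0.05, "z": 0, "rx": 0, "ry": 0, "rz": 0},
  ],
)

```text
clock: 52.1
tool_pos: [0.4703, -0.218, 0.0889]
orientation: [180.0, -0.0, -95.6]
force: [-2.8, 0.2, -2.1]
opening: 0.0251
gripper_force: 30.0
```

>>> play_rows(
  motion=[
    {"x": 0, "y": -0.05, "z": 0, "rx": 0, "ry": 0, "rz": 0},
  ],
)

```text
clock: 52.22
tool_pos: [0.4706, -0.2181, 0.0887]
orientation: [179.9, -0.0, -95.6]
force: [-7.0, 1.1, 0.8]
opening: 0.0247
gripper_force: 30.0
```

>>> play_rows(
  motion=[
    {"x": 0, "y": -0.03, "z": 0, "rx": 0, "ry": 0, "rz": 0},
  ],
)

```text
clock: 52.35
tool_pos: [0.4707, -0.2182, 0.0885]
orientation: [179.8, 0.0, -95.6]
force: [-8.0, 1.3, 1.7]
opening: 0.0251
gripper_force: 30.0
```

>>> play_rows(
  motion=[
    {"x": 0, "y": 0.07, "z": 0.03, "rx": 0, "ry": 0, "rz": 0},
    {"x": 0, "y": 0, "z": 0, "rx": 0, "ry": 0, "rz": 0},
  ],
)

```text
clock: 52.6
tool_pos: [0.4704, -0.218, 0.088]
orientation: [180.0, -0.0, -95.6]
force: [-3.3, 0.1, 0.1]
opening: 0.0251
gripper_force: 30.0
```

>>> play_rows(
  motion=[
    {"x": 0, "y": 0, "z": 0, "rx": 0, "ry": 0, "rz": 0},
    {"x": 0, "y": 0, "z": 0, "rx": 0, "ry": 0, "rz": 0},
    {"x": 0, "y": 0, "z": 0, "rx": 0, "ry": 0, "rz": 0},
    {"x": 0, "y": 0, "z": -0.6, "rx": 0, "ry": 0, "rz": 0},
    {"x": 0, "y": 0, "z": -1, "rx": 0, "ry": 0, "rz": 0},
    {"x": 0, "y": 0, "z": -1, "rx": 0, "ry": 0, "rz": 0},
    {"x": 0, "y": 0, "z": -1, "rx": 0, "ry": 0, "rz": 0},
    {"x": -1, "y": 0, "z": -1, "rx": 0, "ry": 0, "rz": 0},
    {"x": -1, "y": 0, "z": -1, "rx": 0, "ry": 0, "rz": 0},
    {"x": -1, "y": 0, "z": -1, "rx": 0, "ry": 0, "rz": 0},
    {"x": -1, "y": 0, "z": 0, "rx": 0, "ry": 0, "rz": 0},
    {"x": 0, "y": 0, "z": 0, "rx": 0, "ry": 0, "rz": -0.3},
  ],
  fingers=0.15,
)

```text
clock: 54.1
tool_pos: [0.481, -0.1174, 0.2547]
orientation: [-179.9, 0.0, -94.3]
force: [0.0, -0.8, -0.2]
opening: 0.0502
gripper_force: 0.0
```

```bash
python3 -c "
from held import *
go((0.62,0.165,0.287),-94.4)
c,a=shot('w14'); print(proj(c,(.467,-.218,.105)))
dots(c,a,{'C':(.4916,-.2197,.066),'B':(.5756,-.2267,.066)})
for b,s in blobs(a,(8,120,60),(28,255,255),60)[0]: print(b.round(1),s)
"
```

```text
at [ 0.481  -0.1174  0.2547] [-179.9    0.   -94.3] t=54.1 xyz units [-11.68  -4.71  -1.28] turn [-0.03  0.01  0.03]
[258.43028078  91.8419836 ]
C exp [237.6  95.1] peak 36.0 at (np.int64(237), np.int64(94)) [ 0.4923 -0.221   0.066 ] exp [ 0.4916 -0.2197  0.066 ]
B exp [168.5  94.5] peak 23.0 at (np.int64(169), np.int64(96)) [ 0.5752 -0.2249  0.066 ] exp [ 0.5756 -0.2267  0.066 ]
[256.1  91.6] [244  77  25  30 564]
[186.6  93.7] [170  80  35  28 716]
[161.3 259.8] [155 236  17  48 418]
[346.  262.6] [337 237  16  47 365]
[331.5 298.4] [ 160  291  308   13 2846]
```

>>> play_rows(
  motion=[
    {"x": -0.9, "y": -0.36, "z": -0.1, "rx": 0, "ry": 0, "rz": 0},
    {"x": -0.9, "y": -0.36, "z": -0.1, "rx": 0, "ry": 0, "rz": 0},
    {"x": -0.9, "y": -0.36, "z": -0.1, "rx": 0, "ry": 0, "rz": 0},
    {"x": -0.9, "y": -0.36, "z": -0.1, "rx": 0, "ry": 0, "rz": 0},
    {"x": -0.9, "y": -0.36, "z": -0.1, "rx": 0, "ry": 0, "rz": 0},
    {"x": -0.9, "y": -0.36, "z": -0.1, "rx": 0, "ry": 0, "rz": 0},
    {"x": -0.9, "y": -0.36, "z": -0.1, "rx": 0, "ry": 0, "rz": 0},
    {"x": -0.9, "y": -0.36, "z": -0.1, "rx": 0, "ry": 0, "rz": 0},
    {"x": -0.9, "y": -0.36, "z": -0.1, "rx": 0, "ry": 0, "rz": 0},
    {"x": -0.9, "y": -0.36, "z": -0.1, "rx": 0, "ry": 0, "rz": 0},
    {"x": -0.9, "y": -0.36, "z": -0.1, "rx": 0, "ry": 0, "rz": 0},
    {"x": -0.9, "y": -0.36, "z": -0.1, "rx": 0, "ry": 0, "rz": 0},
    {"x": -0.9, "y": -0.36, "z": -0.1, "rx": 0, "ry": 0, "rz": 0},
    {"x": 0, "y": 0, "z": 0, "rx": 0, "ry": 0, "rz": 0},
  ],
)

```text
clock: 55.9
tool_pos: [0.6205, 0.1661, 0.285]
orientation: [180.0, -0.0, -94.3]
force: [-0.3, -0.2, -0.7]
opening: 0.0506
gripper_force: 0.0
```

```bash
python3 -c "
from held import *
go((0.605,0.295,0.287),-172.3)
c,a=shot('w15')
dots(c,a,{'A':home((.6788,.1051),-.0235,97.7,.028)},14)
g=cv2.cvtColor(a,6).astype(int)
A=np.array((.6788,.1051)); 
for ang in (97.7,):
  m=np.array([np.cos(np.radians(ang)),np.sin(np.radians(ang))]); n=np.array([m[1],-m[0]])
  for s in (-.012,.005,.02):  # profile across the holder, lateral mm -32..32
    print(s,[(l,g[tuple(np.round(proj(c,(*(A+m*s+n*l/1e3),.028))[::-1]).astype(int))]) for l in range(-32,33,2)])
"
```

```text
at [0.6205 0.1661 0.285 ] [180.   -0.  -94.3] t=55.9 xyz units [-5.1   1.01 -0.08] turn [ 0.000e+00 -1.000e-02  1.949e+01]
A exp [206.7 114.9] peak 33.0 at (np.int64(205), np.int64(129)) [0.687  0.1019 0.028 ] exp [0.6819 0.0818 0.028 ]
-0.012 [(-32, np.int64(226)), (-30, np.int64(220)), (-28, np.int64(170)), (-26, np.int64(116)), (-24, np.int64(126)), (-22, np.int64(157)), (-20, np.int64(153)), (-18, np.int64(134)), (-16, np.int64(131)), (-14, np.int64(143)), (-12, np.int64(134)), (-10, np.int64(134)), (-8, np.int64(152)), (-6, np.int64(139)), (-4, np.int64(131)), (-2, np.int64(129)), (0, np.int64(134)), (2, np.int64(130)), (4, np.int64(128)), (6, np.int64(130)), (8, np.int64(126)), (10, np.int64(127)), (12, np.int64(126)), (14, np.int64(129)), (16, np.int64(131)), (18, np.int64(131)), (20, np.int64(155)), (22, np.int64(177)), (24, np.int64(202)), (26, np.int64(220)), (28, np.int64(227)), (30, np.int64(227)), (32, np.int64(228))]
0.005 [(-32, np.int64(226)), (-30, np.int64(219)), (-28, np.int64(180)), (-26, np.int64(153)), (-24, np.int64(191)), (-22, np.int64(198)), (-20, np.int64(1
[... 557 characters left out ...]
[(-32, np.int64(222)), (-30, np.int64(178)), (-28, np.int64(129)), (-26, np.int64(142)), (-24, np.int64(204)), (-22, np.int64(207)), (-20, np.int64(207)), (-18, np.int64(206)), (-16, np.int64(206)), (-14, np.int64(210)), (-12, np.int64(218)), (-10, np.int64(228)), (-8, np.int64(227)), (-6, np.int64(227)), (-4, np.int64(228)), (-2, np.int64(228)), (0, np.int64(228)), (2, np.int64(227)), (4, np.int64(222)), (6, np.int64(206)), (8, np.int64(159)), (10, np.int64(148)), (12, np.int64(200)), (14, np.int64(207)), (16, np.int64(208)), (18, np.int64(205)), (20, np.int64(198)), (22, np.int64(201)), (24, np.int64(214)), (26, np.int64(228)), (28, np.int64(228)), (30, np.int64(228)), (32, np.int64(228))]
```

>>> play_rows(
  motion=[
    {"x": 0, "y": 0, "z": 0, "rx": 0, "ry": 0, "rz": 1},
    {"x": 0, "y": 0, "z": 0, "rx": 0, "ry": 0, "rz": 1},
    {"x": 0, "y": 0, "z": 0, "rx": 0, "ry": 0, "rz": 1},
    {"x": 0, "y": 0, "z": 0, "rx": 0, "ry": 0, "rz": 1},
    {"x": 0, "y": 0, "z": 0, "rx": 0, "ry": 0, "rz": 1},
    {"x": 0, "y": 0, "z": 0, "rx": 0, "ry": 0, "rz": 1},
    {"x": 0, "y": 0, "z": 0, "rx": 0, "ry": 0, "rz": 1},
    {"x": 0, "y": 0, "z": 0, "rx": 0, "ry": 0, "rz": 1},
    {"x": 0, "y": 0, "z": 0, "rx": 0, "ry": 0, "rz": 1},
    {"x": 0, "y": 0, "z": 0, "rx": 0, "ry": 0, "rz": 1},
    {"x": 0, "y": 0, "z": 0, "rx": 0, "ry": 0, "rz": 1},
    {"x": 0, "y": 0, "z": 0, "rx": 0, "ry": 0, "rz": 1},
    {"x": 0, "y": 0, "z": 0, "rx": 0, "ry": 0, "rz": 1},
    {"x": 0, "y": 0, "z": 0, "rx": 0, "ry": 0, "rz": 1},
    {"x": 0, "y": 0, "z": 0, "rx": 0, "ry": 0, "rz": 1},
    {"x": 0, "y": 0, "z": 0, "rx": 0, "ry": 0, "rz": 1},
    {"x": 0, "y": 0, "z": 0, "rx": 0, "ry": 0, "rz": 1},
    {"x": 0, "y": 0, "z": 0, "rx": 0, "ry": 0, "rz": 1},
    {"x": 0, "y": 0, "z": 0, "rx": 0, "ry": 0, "rz": 1},
    {"x": 0, "y": 0, "z": 0, "rx": 0, "ry": 0, "rz": 0.5},
  ],
  fingers=0.36,
)

```text
clock: 58.45
tool_pos: [0.6196, 0.1638, 0.2857]
orientation: [180.0, 0.0, -172.5]
force: [0.3, 0.4, -0.3]
opening: 0.0597
gripper_force: 0.0
```

>>> play_rows(
  motion=[
    {"x": -0.15, "y": 0.86, "z": 0, "rx": 0, "ry": 0, "rz": 0},
    {"x": 0, "y": 0.86, "z": 0, "rx": 0, "ry": 0, "rz": 0},
    {"x": 0, "y": 0.86, "z": 0, "rx": 0, "ry": 0, "rz": 0},
    {"x": 0, "y": 0.86, "z": 0, "rx": 0, "ry": 0, "rz": 0},
    {"x": 0, "y": 0.86, "z": 0, "rx": 0, "ry": 0, "rz": 0},
    {"x": 0, "y": 0.86, "z": 0, "rx": 0, "ry": 0, "rz": 0},
    {"x": 0, "y": 0, "z": 1, "rx": 0, "ry": 0, "rz": 0},
    {"x": 0, "y": 0, "z": 1, "rx": 0, "ry": 0, "rz": 0},
    {"x": 0, "y": 0, "z": 1, "rx": 0, "ry": 0, "rz": 0},
    {"x": 0, "y": 0, "z": 1, "rx": 0, "ry": 0, "rz": 0},
    {"x": 0, "y": 0, "z": 0, "rx": 0, "ry": 0, "rz": 0},
  ],
)

```text
clock: 59.82
tool_pos: [0.6053, 0.2924, 0.1834]
orientation: [-179.9, -0.2, -172.4]
force: [-0.3, -0.5, 0.3]
opening: 0.0596
gripper_force: 0.0
```

```bash
python3 -c "
from held import *
go((0.607,0.2945,0.048),-172.3)
c,a=shot('w16')
for b,s in blobs(a,(8,120,60),(28,255,255),60)[0]: print(b.round(1),s,plane(c,b,.04).round(4))
c=pickle.load(open('w15.pkl','rb')); dots(c,cv2.imread('pics/w15.png'),{'A':home((.6788,.1051),-.0235,97.7,.028)},6)
"
```

```text
at [0.6053 0.2924 0.1834] [-179.9   -0.2 -172.4] t=59.8 xyz units [-0.1   0.08  5.42] turn [-0.03 -0.05 -0.03]
[254.  182.7] [242 166  25  34 642] [0.6027 0.2914 0.04  ]
[146.5 259.6] [139 236  20  48 469] [0.7184 0.1711 0.04  ]
[360.  260.3] [349 236  19  48 465] [0.6838 0.4358 0.04  ]
[349.2 298.5] [ 177  291  307   13 2817] [0.7396 0.4348 0.04  ]
A exp [206.7 114.9] peak 28.0 at (np.int64(207), np.int64(115)) [0.6816 0.082  0.028 ] exp [0.6819 0.0818 0.028 ]
```

>>> play_rows(
  motion=[
    {"x": -0.03, "y": 0.06, "z": 1, "rx": 0, "ry": 0, "rz": 0},
    {"x": 0, "y": 0, "z": 1, "rx": 0, "ry": 0, "rz": 0},
    {"x": 0, "y": 0, "z": 1, "rx": 0, "ry": 0, "rz": 0},
    {"x": 0, "y": 0, "z": 1, "rx": 0, "ry": 0, "rz": 0},
    {"x": 0, "y": 0, "z": 1, "rx": 0, "ry": 0, "rz": 0},
    {"x": 0, "y": 0, "z": 0.42, "rx": 0, "ry": 0, "rz": 0},
    {"x": 0, "y": 0, "z": 0, "rx": 0, "ry": 0, "rz": 0},
  ],
)

```text
clock: 60.75
tool_pos: [0.6073, 0.2944, 0.0505]
orientation: [-180.0, 0.0, -172.4]
force: [0.3, -0.2, 0.6]
opening: 0.0595
gripper_force: 0.0
```

>>> play_rows(
  motion=[
    {"x": 0, "y": 0, "z": 0, "rx": 0, "ry": 0, "rz": 0},
    {"x": 0, "y": 0, "z": 0, "rx": 0, "ry": 0, "rz": 0},
    {"x": 0, "y": 0, "z": 0, "rx": 0, "ry": 0, "rz": 0},
    {"x": 0, "y": 0, "z": 0, "rx": 0, "ry": 0, "rz": 0},
    {"x": 0, "y": 0, "z": 0, "rx": 0, "ry": 0, "rz": 0},
    {"x": 0, "y": 0, "z": -0.05, "rx": 0, "ry": 0, "rz": 0},
  ],
  fingers=-1,
)

```text
clock: 61.5
tool_pos: [0.6067, 0.2939, 0.051]
orientation: [-180.0, -0.0, -172.4]
force: [-0.3, 0.1, -2.8]
opening: 0.0253
gripper_force: 30.0
```

```bash
python3 -c "
from look import *
C=(.6787,.1052)
go(home(C,.055,97.7,.049),-172.3); go(home(C,0,97.7,.049))
"
```

```text
at [0.6067 0.2939 0.051 ] [-180.    -0.  -172.4] t=61.5 xyz units [-1.86 -5.66  0.08] turn [-0.   -0.01 -0.03]
at [0.6067 0.2939 0.051 ] [-180.    -0.  -172.4] t=61.5 xyz units [-1.86 -7.86  0.08]
```

>>> play_rows(
  motion=[
    {"x": -0.19, "y": -0.3, "z": 0, "rx": 0, "ry": 0, "rz": 0},
    {"x": -0.19, "y": -0.4, "z": 0, "rx": 0, "ry": 0, "rz": 0},
    {"x": -0.19, "y": -0.5, "z": 0, "rx": 0, "ry": 0, "rz": 0},
    {"x": -0.19, "y": -0.5, "z": 0, "rx": 0, "ry": 0, "rz": 0},
    {"x": -0.19, "y": -0.5, "z": 0, "rx": 0, "ry": 0, "rz": 0},
    {"x": -0.19, "y": -0.5, "z": 0, "rx": 0, "ry": 0, "rz": 0},
    {"x": -0.19, "y": -0.5, "z": 0, "rx": 0, "ry": 0, "rz": 0},
    {"x": -0.19, "y": -0.5, "z": 0, "rx": 0, "ry": 0, "rz": 0},
    {"x": -0.19, "y": -0.5, "z": 0, "rx": 0, "ry": 0, "rz": 0},
    {"x": -0.15, "y": -0.5, "z": 0, "rx": 0, "ry": 0, "rz": 0},
    {"x": 0, "y": -0.5, "z": 0, "rx": 0, "ry": 0, "rz": 0},
    {"x": 0, "y": -0.4, "z": 0, "rx": 0, "ry": 0, "rz": 0},
    {"x": 0, "y": 0, "z": 0, "rx": 0, "ry": 0, "rz": 0},
  ],
)

```text
clock: 63.12
tool_pos: [0.6715, 0.1606, 0.0513]
orientation: [-180.0, -0.0, -172.5]
force: [-0.3, 0.4, -1.3]
opening: 0.025
gripper_force: 30.0
```

```bash
python3 -c "
from look import *
C=(.6787,.1052)
go(home(C,0,97.7,.049),-172.3)
"
```

```text
at [0.6715 0.1606 0.0513] [-180.    -0.  -172.5] t=63.1 xyz units [ 0.01 -2.24  0.09] turn [-0.   -0.   -0.04]
```

>>> play_rows(
  motion=[
    {"x": 0, "y": -0.2, "z": 0, "rx": 0, "ry": 0, "rz": 0},
    {"x": 0, "y": -0.2, "z": 0, "rx": 0, "ry": 0, "rz": 0},
    {"x": 0, "y": -0.2, "z": 0, "rx": 0, "ry": 0, "rz": 0},
    {"x": 0, "y": -0.2, "z": 0, "rx": 0, "ry": 0, "rz": 0},
    {"x": 0, "y": -0.2, "z": 0, "rx": 0, "ry": 0, "rz": 0},
  ],
)

```text
clock: 63.75
tool_pos: [0.6749, 0.1363, 0.0513]
orientation: [180.0, -0.0, -172.4]
force: [0.2, -0.1, -1.3]
opening: 0.0251
gripper_force: 30.0
```

>>> play_rows(
  motion=[
    {"x": 0, "y": -0.2, "z": 0, "rx": 0, "ry": 0, "rz": 0},
    {"x": 0, "y": -0.2, "z": 0, "rx": 0, "ry": 0, "rz": 0},
    {"x": 0, "y": -0.2, "z": 0, "rx": 0, "ry": 0, "rz": 0},
    {"x": 0, "y": -0.2, "z": 0, "rx": 0, "ry": 0, "rz": 0},
    {"x": 0, "y": -0.2, "z": 0, "rx": 0, "ry": 0, "rz": 0},
  ],
)

```text
clock: 64.38
tool_pos: [0.6784, 0.1116, 0.0514]
orientation: [180.0, 0.0, -172.4]
force: [1.5, 0.3, -1.3]
opening: 0.0249
gripper_force: 30.0
```

>>> play_rows(
  motion=[
    {"x": 0, "y": -0.15, "z": 0, "rx": 0, "ry": 0, "rz": 0},
    {"x": 0, "y": -0.15, "z": 0, "rx": 0, "ry": 0, "rz": 0},
  ],
)

```text
clock: 64.62
tool_pos: [0.6794, 0.1045, 0.0514]
orientation: [180.0, 0.0, -172.4]
force: [0.0, 1.9, -1.5]
opening: 0.0253
gripper_force: 30.0
```

>>> play_rows(
  motion=[
    {"x": 0, "y": -0.12, "z": 0, "rx": 0, "ry": 0, "rz": 0},
    {"x": 0, "y": -0.12, "z": 0, "rx": 0, "ry": 0, "rz": 0},
  ],
)

```text
clock: 64.88
tool_pos: [0.68, 0.0987, 0.0514]
orientation: [180.0, 0.0, -172.4]
force: [0.0, 2.8, -0.5]
opening: 0.0251
gripper_force: 30.0
```

>>> play_rows(
  motion=[
    {"x": 0, "y": 0, "z": -0.1, "rx": 0, "ry": 0, "rz": 0},
    {"x": 0, "y": 0, "z": -0.1, "rx": 0, "ry": 0, "rz": 0},
    {"x": 0, "y": 0, "z": -0.2, "rx": 0, "ry": 0, "rz": 0},
    {"x": 0, "y": 0, "z": -0.4, "rx": 0, "ry": 0, "rz": 0},
    {"x": 0, "y": 0, "z": -0.5, "rx": 0, "ry": 0, "rz": 0},
    {"x": 0, "y": 0, "z": -0.5, "rx": 0, "ry": 0, "rz": 0},
    {"x": 0, "y": 0, "z": -0.5, "rx": 0, "ry": 0, "rz": 0},
    {"x": 0, "y": 0, "z": -0.5, "rx": 0, "ry": 0, "rz": -0.6},
    {"x": 0, "y": 0, "z": -0.5, "rx": 0, "ry": 0, "rz": -0.85},
    {"x": 0, "y": 0, "z": -0.5, "rx": 0, "ry": 0, "rz": -1},
    {"x": 0, "y": 0, "z": -0.5, "rx": 0, "ry": 0, "rz": -1},
    {"x": 0, "y": 0, "z": -0.5, "rx": 0, "ry": 0, "rz": -1},
    {"x": 0, "y": 0, "z": -0.4, "rx": 0, "ry": 0, "rz": -1},
    {"x": 0, "y": 0, "z": 0, "rx": 0, "ry": 0, "rz": -1},
    {"x": 0, "y": 0, "z": 0, "rx": 0, "ry": 0, "rz": -1},
    {"x": 0, "y": 0, "z": 0, "rx": 0, "ry": 0, "rz": -1},
    {"x": 0, "y": 0, "z": 0, "rx": 0, "ry": 0, "rz": -1},
    {"x": 0, "y": 0, "z": 0, "rx": 0, "ry": 0, "rz": -1},
    {"x": 0, "y": 0, "z": 0, "rx": 0, "ry": 0, "rz": -1},
    {"x": 0, "y": 0, "z": 0, "rx": 0, "ry": 0, "rz": -1},
  ],
)

```text
clock: 67.38
tool_pos: [0.6798, 0.0985, 0.1819]
orientation: [-180.0, 0.0, -122.5]
force: [0.8, 0.1, -5.9]
opening: 0.0252
gripper_force: 30.0
```

>>> play_rows(
  motion=[
    {"x": 0, "y": 0, "z": 0, "rx": 0, "ry": 0, "rz": -1},
    {"x": 0, "y": 0, "z": 0, "rx": 0, "ry": 0, "rz": -1},
    {"x": 0, "y": 0, "z": 0, "rx": 0, "ry": 0, "rz": -1},
    {"x": 0, "y": 0, "z": 0, "rx": 0, "ry": 0, "rz": -1},
    {"x": 0, "y": 0, "z": 0, "rx": 0, "ry": 0, "rz": -1},
    {"x": 0, "y": 0, "z": 0, "rx": 0, "ry": 0, "rz": -1},
    {"x": 0, "y": 0, "z": 0, "rx": 0, "ry": 0, "rz": -1},
    {"x": 0, "y": 0, "z": 0, "rx": 0, "ry": 0, "rz": 0},
  ],
)

```text
clock: 68.38
tool_pos: [0.6799, 0.0985, 0.1818]
orientation: [-180.0, 0.0, -94.6]
force: [0.8, -0.3, -6.3]
opening: 0.0254
gripper_force: 30.0
```

```bash
python3 -c "
from look import *
go((0.6347,-0.2310,0.183),-94.4)
"
```

```text
at [0.6799 0.0985 0.1818] [-180.     0.   -94.6] t=68.4 xyz units [13.28  0.73 -0.05] turn [-0.    0.   -0.06]
```

>>> play_rows(
  motion=[
    {"x": 0.4, "y": 0, "z": 0, "rx": 0, "ry": 0, "rz": 0},
    {"x": 0.6, "y": 0.07, "z": 0, "rx": 0, "ry": 0, "rz": 0},
    {"x": 0.8, "y": 0.07, "z": 0, "rx": 0, "ry": 0, "rz": 0},
    {"x": 0.8, "y": 0.07, "z": 0, "rx": 0, "ry": 0, "rz": 0},
    {"x": 0.8, "y": 0.07, "z": 0, "rx": 0, "ry": 0, "rz": 0},
    {"x": 0.8, "y": 0.07, "z": 0, "rx": 0, "ry": 0, "rz": 0},
    {"x": 0.8, "y": 0.07, "z": 0, "rx": 0, "ry": 0, "rz": 0},
    {"x": 0.8, "y": 0.07, "z": 0, "rx": 0, "ry": 0, "rz": 0},
    {"x": 0.8, "y": 0.07, "z": 0, "rx": 0, "ry": 0, "rz": 0},
    {"x": 0.8, "y": 0.07, "z": 0, "rx": 0, "ry": 0, "rz": 0},
    {"x": 0.8, "y": 0.1, "z": 0, "rx": 0, "ry": 0, "rz": 0},
    {"x": 0.8, "y": 0, "z": 0, "rx": 0, "ry": 0, "rz": 0},
    {"x": 0.8, "y": 0, "z": 0, "rx": 0, "ry": 0, "rz": 0},
    {"x": 0.8, "y": 0, "z": 0, "rx": 0, "ry": 0, "rz": 0},
    {"x": 0.8, "y": 0, "z": 0, "rx": 0, "ry": 0, "rz": 0},
    {"x": 0.68, "y": 0, "z": 0, "rx": 0, "ry": 0, "rz": 0},
    {"x": 0.4, "y": 0, "z": 0, "rx": 0, "ry": 0, "rz": 0},
    {"x": 0, "y": 0, "z": 0, "rx": 0, "ry": 0, "rz": 0},
    {"x": 0, "y": 0, "z": 0, "rx": 0, "ry": 0, "rz": 0},
  ],
)

```text
clock: 70.75
tool_pos: [0.6368, -0.2106, 0.1813]
orientation: [-180.0, 0.0, -94.6]
force: [-0.0, 0.1, -5.7]
opening: 0.0251
gripper_force: 30.0
```

```bash
python3 -c "
from held import *
go((0.6347,-0.2310,0.183),-94.4)
c,a=shot('w17'); g=cv2.cvtColor(a,6).astype(int)
for u in (218,230,242,254,266,278,290): print(u,g[176:204,u].tolist())
for v in (196,): print(v,g[v,200:312:2].tolist())
q=np.round(proj(c,(.6347,-.231,.038))).astype(int); s=g[q[1]-10:q[1]+11,q[0]-10:q[0]+11]; m=(s<70).astype('uint8'); n,l,st,cc=cv2.connectedComponentsWithStats(m); print(st[1:],[plane(c,x+q-10,.038) for x in cc[1:]])
"
```

```text
at [ 0.6368 -0.2106  0.1813] [-180.     0.   -94.6] t=70.8 xyz units [ 0.82  0.02 -0.07] turn [-0.    0.   -0.05]
218 [123, 123, 123, 122, 115, 100, 86, 81, 81, 81, 81, 81, 83, 96, 115, 124, 125, 125, 125, 125, 125, 125, 124, 124, 125, 124, 124, 124]
230 [165, 164, 165, 162, 140, 100, 81, 80, 80, 80, 80, 81, 90, 108, 121, 125, 125, 125, 124, 125, 125, 124, 124, 123, 124, 124, 123, 124]
242 [165, 164, 162, 147, 114, 86, 79, 79, 79, 79, 79, 83, 99, 119, 125, 125, 124, 124, 124, 124, 124, 125, 123, 124, 123, 123, 124, 123]
254 [162, 162, 153, 128, 94, 80, 79, 80, 79, 79, 81, 93, 112, 122, 125, 124, 125, 125, 125, 125, 124, 124, 122, 115, 94, 77, 70, 70]
266 [165, 159, 140, 101, 81, 79, 79, 79, 79, 80, 86, 103, 120, 124, 125, 124, 125, 124, 124, 124, 124, 124, 124, 124, 123, 124, 123, 123]
278 [164, 148, 117, 88, 79, 78, 79, 79, 80, 82, 97, 118, 124, 124, 124, 124, 124, 124, 124, 124, 125, 125, 126, 124, 124, 123, 123, 122]
290 [138, 119, 91, 79, 78, 78, 78, 78, 81, 91, 110, 125, 128, 128, 127, 127, 127, 127, 127, 127, 128, 127, 127, 130, 138, 151, 158, 159]
196 [102, 102, 102, 105, 127, 125, 125, 125, 125, 125, 124, 124, 124, 125, 124, 125, 125, 125, 125, 124, 124, 124, 124, 124, 125, 124, 124, 124, 125, 124, 124, 124, 125, 124, 123, 124, 124, 124, 124, 125, 125, 128, 128, 127, 127, 128, 126, 125, 126, 119, 117, 111, 122, 123, 128, 132]
[[  4   5  12  12 114]] [array([ 0.63463877, -0.23063552,  0.038     ])]
```

```bash
python3 -c "
from held import *
held('w17',(.6368,-.2106),-94.6,.1563,((218,189.3),(290,185.5)),((207,196),(298.3,196)))
"
```

```text
side [ 25.3 -23.7] [28. 27.] ang 3.05
ends [ 20.3 -31.7] [20.3 33.2]
```

>>> play_rows(
  motion=[
    {"x": 0.3, "y": -0.04, "z": 0, "rx": 0, "ry": 0, "rz": 0.35},
    {"x": 0.46, "y": 0, "z": 0, "rx": 0, "ry": 0, "rz": 0.35},
    {"x": 0, "y": 0, "z": 0, "rx": 0, "ry": 0, "rz": 0},
    {"x": 0, "y": 0, "z": 0.5, "rx": 0, "ry": 0, "rz": 0},
    {"x": 0, "y": 0, "z": 0.5, "rx": 0, "ry": 0, "rz": 0},
    {"x": 0, "y": 0, "z": 0.5, "rx": 0, "ry": 0, "rz": 0},
    {"x": 0, "y": 0, "z": 0.5, "rx": 0, "ry": 0, "rz": 0},
    {"x": 0, "y": 0, "z": 0.5, "rx": 0, "ry": 0, "rz": 0},
    {"x": 0, "y": 0, "z": 0.3, "rx": 0, "ry": 0, "rz": 0},
    {"x": 0, "y": 0, "z": 0.2, "rx": 0, "ry": 0, "rz": 0},
    {"x": 0, "y": 0, "z": 0, "rx": 0, "ry": 0, "rz": 0},
  ],
)

```text
clock: 72.18
tool_pos: [0.6358, -0.23, 0.1061]
orientation: [180.0, -0.0, -97.4]
force: [-0.4, -0.9, -6.0]
opening: 0.0247
gripper_force: 30.0
```

>>> play_rows(
  motion=[
    {"x": 0, "y": 0, "z": 0.15, "rx": 0, "ry": 0, "rz": 0},
    {"x": 0, "y": 0, "z": 0.15, "rx": 0, "ry": 0, "rz": 0},
    {"x": 0, "y": 0, "z": 0.1, "rx": 0, "ry": 0, "rz": 0},
  ],
)

```text
clock: 72.55
tool_pos: [0.6358, -0.23, 0.0961]
orientation: [180.0, 0.0, -97.4]
force: [0.1, -0.3, -6.1]
opening: 0.0254
gripper_force: 30.0
```

>>> play_rows(
  motion=[
    {"x": 0, "y": 0, "z": 0.1, "rx": 0, "ry": 0, "rz": 0},
    {"x": 0, "y": 0, "z": 0.1, "rx": 0, "ry": 0, "rz": 0},
  ],
)

```text
clock: 72.8
tool_pos: [0.6359, -0.23, 0.0912]
orientation: [-180.0, -0.0, -97.4]
force: [-0.5, 0.2, -3.1]
opening: 0.025
gripper_force: 30.0
```

>>> play_rows(
  motion=[
    {"x": 0, "y": 0, "z": 0.06, "rx": 0, "ry": 0, "rz": 0},
  ],
)

```text
clock: 72.92
tool_pos: [0.636, -0.2302, 0.0902]
orientation: [-180.0, -0.0, -97.4]
force: [-2.0, -0.7, -0.8]
opening: 0.0251
gripper_force: 30.0
```

Seated on the floor height; nudge the valve home and release.

>>> play_rows(
  motion=[
    {"x": 0, "y": -0.05, "z": 0.03, "rx": 0, "ry": 0, "rz": 0},
    {"x": 0, "y": -0.05, "z": 0, "rx": 0, "ry": 0, "rz": 0},
  ],
)

```text
clock: 73.18
tool_pos: [0.6381, -0.2304, 0.0893]
orientation: [180.0, -0.0, -97.4]
force: [-4.1, 1.3, -0.1]
opening: 0.025
gripper_force: 30.0
```

>>> play_rows(
  motion=[
    {"x": 0, "y": -0.05, "z": 0, "rx": 0, "ry": 0, "rz": 0},
  ],
)

```text
clock: 73.3
tool_pos: [0.6385, -0.2305, 0.0891]
orientation: [179.9, -0.0, -97.4]
force: [-7.4, 0.5, 2.7]
opening: 0.0252
gripper_force: 30.0
```

>>> play_rows(
  motion=[
    {"x": 0, "y": -0.03, "z": 0, "rx": 0, "ry": 0, "rz": 0},
  ],
)

```text
clock: 73.42
tool_pos: [0.6386, -0.2306, 0.089]
orientation: [179.8, -0.0, -97.4]
force: [-8.3, 1.1, 3.5]
opening: 0.025
gripper_force: 30.0
```

>>> play_rows(
  motion=[
    {"x": 0, "y": 0.07, "z": 0.03, "rx": 0, "ry": 0, "rz": 0},
    {"x": 0, "y": 0, "z": 0, "rx": 0, "ry": 0, "rz": 0},
  ],
)

```text
clock: 73.68
tool_pos: [0.6383, -0.2304, 0.0883]
orientation: [180.0, -0.0, -97.4]
force: [-4.4, 1.0, 0.5]
opening: 0.0247
gripper_force: 30.0
```

>>> play_rows(
  motion=[
    {"x": 0, "y": 0, "z": 0, "rx": 0, "ry": 0, "rz": 0},
    {"x": 0, "y": 0, "z": 0, "rx": 0, "ry": 0, "rz": 0},
    {"x": 0, "y": 0, "z": 0, "rx": 0, "ry": 0, "rz": 0},
    {"x": 0, "y": 0, "z": -0.6, "rx": 0, "ry": 0, "rz": 0},
    {"x": 0, "y": 0, "z": -1, "rx": 0, "ry": 0, "rz": 0},
    {"x": 0, "y": 0, "z": -1, "rx": 0, "ry": 0, "rz": 0},
    {"x": 0, "y": 0, "z": -1, "rx": 0, "ry": 0, "rz": 0},
    {"x": -1, "y": 0.7, "z": -1, "rx": 0, "ry": 0, "rz": -0.75},
    {"x": -1, "y": 0.7, "z": -0.6, "rx": 0, "ry": 0, "rz": 0},
    {"x": -1, "y": 0.7, "z": 0, "rx": 0, "ry": 0, "rz": 0},
    {"x": -1, "y": 0.7, "z": 0, "rx": 0, "ry": 0, "rz": 0},
    {"x": 0, "y": 0.7, "z": 0, "rx": 0, "ry": 0, "rz": 0},
    {"x": 0, "y": 0, "z": 0, "rx": 0, "ry": 0, "rz": 0},
  ],
  fingers=0.15,
)

```text
clock: 75.3
tool_pos: [0.5599, -0.1233, 0.2197]
orientation: [-179.9, 0.0, -94.4]
force: [0.8, -0.1, -0.1]
opening: 0.0505
gripper_force: 0.0
```

```bash
python3 -c "
from held import *
go((0.56,-0.06,0.2),-94.4)
c,a=shot('w18'); s=cams.snapshot('side'); cv2.imwrite('pics/s18.png',s)
dots(c,a,{'C':(.4923,-.2205,.066),'B':(.5756,-.2262,.066),'A':(.6590,-.2325,.066)})
b=a[30:210,90:420]
cv2.imwrite('pics/m18.png',cv2.resize(b,(800,436),interpolation=2))
"
```

```text
at [ 0.5599 -0.1233  0.2197] [-179.9    0.   -94.4] t=75.3 xyz units [-2.53  0.19  0.79] turn [-0.02  0.    0.01]
C exp [307.2  91.6] peak 30.0 at (np.int64(308), np.int64(91)) [ 0.4914 -0.221   0.066 ] exp [ 0.4923 -0.2205  0.066 ]
B exp [230.8  92.3] peak 33.0 at (np.int64(232), np.int64(93)) [ 0.5743 -0.2253  0.066 ] exp [ 0.5756 -0.2262  0.066 ]
A exp [154.3  92.4] peak 14.0 at (np.int64(148), np.int64(98)) [ 0.6669 -0.2273  0.066 ] exp [ 0.659  -0.2325  0.066 ]
```

View pics/m18.png

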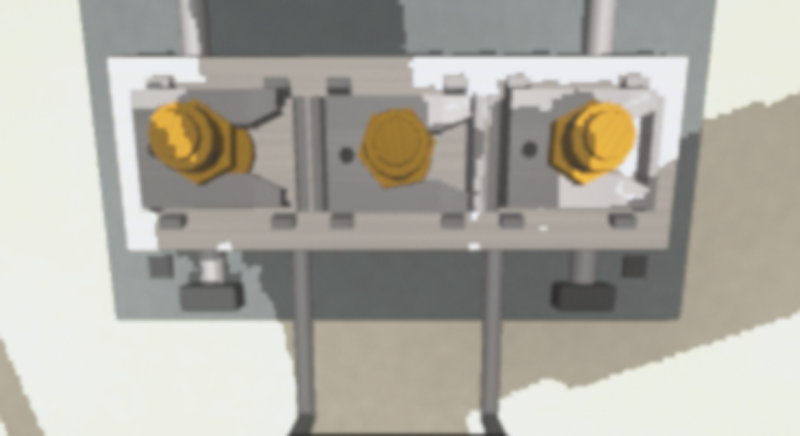

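```bash
python3 -c "
from held import *
c=pickle.load(open('w18.pkl','rb')); k=800/330; f=lambda p:(np.array(p)+.5)/k-.5+[90,30]
yr=np.array([.0767,.997]); xr=np.array([.997,-.0767]); N=np.array([.6347,-.2308])
for n,pts in (('A',[(133,92),(152,208),(294,92),(290,203)]),('B',[(322,92),(327,210),(470,92),(470,208)]),('C',[(505,90),(499,208),(660,92),(648,208)])):
  for p in pts:
    q=plane(c,f(p),.066)[:2]; print(n,p,((q-N)@xr*1e3).round(1),((q-N)@yr*1e3).round(1))
a=cv2.imread('pics/w18.png'); g=cv2.cvtColor(a,6); 
for v in (86,95,104): print(v,g[v,136:220].tolist())
"
```

```text
A (133, 92) 32.3 -24.7
A (152, 208) 28.8 24.5
A (294, 92) -38.7 -24.7
A (290, 203) -34.9 22.3
B (322, 92) -51.0 -24.7
B (327, 210) -51.8 25.4
B (470, 92) -116.3 -24.6
B (470, 208) -117.7 24.5
C (505, 90) -131.6 -25.5
C (499, 208) -131.1 24.5
C (660, 92) -200.0 -24.6
C (648, 208) -199.7 24.5
86 [164, 196, 229, 237, 238, 238, 238, 236, 227, 192, 147, 133, 133, 133, 129, 124, 119, 118, 118, 118, 117, 117, 123, 148, 174, 179, 180, 179, 179, 169, 149, 134, 122, 118, 113, 98, 90, 104, 117, 118, 110, 90, 72, 66, 68, 80, 101, 114, 105, 82, 76, 93, 112, 118, 117, 115, 109, 123, 152, 167, 169, 169, 169, 169, 170, 169, 169, 169, 169, 169, 169, 170, 170, 167, 151, 125, 114, 122, 126, 130, 144, 153, 142, 127]
95 [156, 164, 197, 228, 236, 238, 237, 237, 235, 224, 184, 143, 131, 131, 130, 128, 123, 119, 118, 118, 119, 119, 118, 116, 112, 114, 124, 130, 125, 117, 116, 117, 138, 163, 157, 130, 121, 114, 100, 79, 67, 60, 57, 66, 89, 111, 121, 121, 107, 82, 74, 92, 112, 118, 118, 118, 114, 101, 99, 130, 161, 168, 169, 168, 168, 168, 169, 169, 169, 169, 169, 169, 169, 169, 164, 144, 118, 121, 126, 128, 139, 150, 144, 129]
104 [157, 158, 166, 198, 229, 237, 237, 237, 237, 235, 222, 180, 140, 129, 129, 130, 129, 129, 129, 129, 129, 128, 129, 129, 129, 128, 128, 129, 129, 129, 129, 128, 127, 126, 124, 119, 111, 101, 89, 86, 89, 99, 112, 121, 126, 128, 129, 128, 129, 129, 130, 129, 129, 129, 129, 129, 131, 130, 132, 131, 130, 130, 132, 136, 143, 151, 157, 160, 163, 164, 165, 164, 164, 164, 160, 143, 117, 114, 122, 126, 133, 144, 145, 131]
```

>>> play_rows(
  motion=[
    {"x": -0.9, "y": 0.03, "z": 0, "rx": 0, "ry": 0, "rz": 0},
    {"x": -0.9, "y": 0, "z": 0, "rx": 0, "ry": 0, "rz": 0},
    {"x": -0.9, "y": 0, "z": 0, "rx": 0, "ry": 0, "rz": 0},
    {"x": 0, "y": 0, "z": 0, "rx": 0, "ry": 0, "rz": 0},
    {"x": 0, "y": 0, "z": 0.9, "rx": 0, "ry": 0, "rz": 0},
    {"x": 0, "y": 0, "z": 0.9, "rx": 0, "ry": 0, "rz": 0},
    {"x": 0, "y": 0, "z": 0.9, "rx": 0, "ry": 0, "rz": 0},
    {"x": 0, "y": 0, "z": 0.9, "rx": 0, "ry": 0, "rz": 0},
    {"x": 0, "y": 0, "z": 0.9, "rx": 0, "ry": 0, "rz": 0},
    {"x": 0, "y": 0, "z": 0.9, "rx": 0, "ry": 0, "rz": 0},
    {"x": 0, "y": 0, "z": 0.9, "rx": 0, "ry": 0, "rz": 0},
    {"x": 0, "y": 0, "z": 0, "rx": 0, "ry": 0, "rz": 0},
  ],
  fingers=-1,
)

```text
clock: 76.9
tool_pos: [0.5639, -0.0569, 0.0591]
orientation: [179.8, -0.1, -94.5]
force: [0.2, -0.7, -0.5]
opening: 0.0003
gripper_force: 0.0
```

>>> play_rows(
  motion=[
    {"x": 0.1, "y": 0, "z": 0, "rx": 0, "ry": 0, "rz": 0},
    {"x": 0.2, "y": 0, "z": 0, "rx": 0, "ry": 0, "rz": 0},
    {"x": 0.2, "y": 0, "z": 0, "rx": 0, "ry": 0, "rz": 0},
    {"x": 0.2, "y": 0, "z": 0, "rx": 0, "ry": 0, "rz": 0},
    {"x": 0.2, "y": 0, "z": 0, "rx": 0, "ry": 0, "rz": 0},
  ],
)

```text
clock: 77.53
tool_pos: [0.5636, -0.0782, 0.0613]
orientation: [-179.9, 0.0, -94.4]
force: [0.6, 3.8, 2.0]
opening: 0.0003
gripper_force: 1.8
```

>>> play_rows(
  motion=[
    {"x": 0.25, "y": 0, "z": 0, "rx": 0, "ry": 0, "rz": 0},
    {"x": 0.25, "y": 0, "z": 0, "rx": 0, "ry": 0, "rz": 0},
    {"x": 0.25, "y": 0, "z": 0, "rx": 0, "ry": 0, "rz": 0},
    {"x": 0.25, "y": 0, "z": 0, "rx": 0, "ry": 0, "rz": 0},
    {"x": 0.25, "y": 0, "z": 0, "rx": 0, "ry": 0, "rz": 0},
    {"x": 0.25, "y": 0, "z": 0, "rx": 0, "ry": 0, "rz": 0},
    {"x": 0.25, "y": 0, "z": 0, "rx": 0, "ry": 0, "rz": 0},
    {"x": 0.25, "y": 0, "z": 0, "rx": 0, "ry": 0, "rz": 0},
    {"x": 0.25, "y": 0, "z": 0, "rx": 0, "ry": 0, "rz": 0},
    {"x": 0.25, "y": 0, "z": 0, "rx": 0, "ry": 0, "rz": 0},
    {"x": 0.25, "y": 0, "z": 0, "rx": 0, "ry": 0, "rz": 0},
    {"x": 0.25, "y": 0, "z": 0, "rx": 0, "ry": 0, "rz": 0},
    {"x": 0.25, "y": 0, "z": 0, "rx": 0, "ry": 0, "rz": 0},
    {"x": 0.25, "y": 0, "z": 0, "rx": 0, "ry": 0, "rz": 0},
    {"x": 0.25, "y": 0, "z": 0, "rx": 0, "ry": 0, "rz": 0},
    {"x": 0.25, "y": 0, "z": 0, "rx": 0, "ry": 0, "rz": 0},
  ],
)

```text
clock: 79.53
tool_pos: [0.5554, -0.1784, 0.0607]
orientation: [180.0, 0.0, -94.4]
force: [4.1, 2.6, -1.0]
opening: 0.0005
gripper_force: 1.8
```

>>> play_rows(
  motion=[
    {"x": 0.2, "y": 0, "z": 0, "rx": 0, "ry": 0, "rz": 0},
    {"x": 0.2, "y": 0, "z": 0, "rx": 0, "ry": 0, "rz": 0},
    {"x": 0.2, "y": 0, "z": 0, "rx": 0, "ry": 0, "rz": 0},
    {"x": 0.2, "y": 0, "z": 0, "rx": 0, "ry": 0, "rz": 0},
  ],
)

```text
clock: 80.03
tool_pos: [0.5537, -0.1982, 0.0607]
orientation: [180.0, 0.0, -94.4]
force: [2.4, 3.7, 0.6]
opening: 0.0003
gripper_force: 1.7
```

>>> play_rows(
  motion=[
    {"x": 0.1, "y": 0, "z": 0, "rx": 0, "ry": 0, "rz": 0},
    {"x": 0.1, "y": 0, "z": 0, "rx": 0, "ry": 0, "rz": 0},
    {"x": 0.1, "y": 0, "z": 0, "rx": 0, "ry": 0, "rz": 0},
  ],
)

```text
clock: 80.4
tool_pos: [0.553, -0.2054, 0.0607]
orientation: [180.0, 0.0, -94.4]
force: [0.1, 3.4, 0.7]
opening: 0.0003
gripper_force: 1.6
```

>>> play_rows(
  motion=[
    {"x": 0.1, "y": 0, "z": 0, "rx": 0, "ry": 0, "rz": 0},
    {"x": 0.1, "y": 0, "z": 0, "rx": 0, "ry": 0, "rz": 0},
  ],
)

```text
clock: 80.65
tool_pos: [0.5526, -0.2104, 0.0607]
orientation: [180.0, 0.0, -94.4]
force: [-1.0, 2.9, 0.9]
opening: 0.0003
gripper_force: 1.6
```

>>> play_rows(
  motion=[
    {"x": 0.1, "y": 0, "z": 0, "rx": 0, "ry": 0, "rz": 0},
    {"x": 0.1, "y": 0, "z": 0, "rx": 0, "ry": 0, "rz": 0},
    {"x": 0.1, "y": 0, "z": 0, "rx": 0, "ry": 0, "rz": 0},
  ],
)

```text
clock: 81.03
tool_pos: [0.552, -0.218, 0.0607]
orientation: [180.0, 0.0, -94.4]
force: [-0.9, 2.9, 1.0]
opening: 0.0007
gripper_force: 1.6
```

>>> play_rows(
  motion=[
    {"x": 0.1, "y": 0, "z": 0, "rx": 0, "ry": 0, "rz": 0},
    {"x": 0.1, "y": 0, "z": 0, "rx": 0, "ry": 0, "rz": 0},
  ],
)

```text
clock: 81.28
tool_pos: [0.5519, -0.2209, 0.0607]
orientation: [180.0, 0.2, -94.5]
force: [-3.3, 27.9, 7.3]
opening: 0.0003
gripper_force: 13.2
```

>>> play_rows(
  motion=[
    {"x": 0.08, "y": 0, "z": 0, "rx": 0, "ry": 0, "rz": 0},
  ],
)

```text
clock: 81.4
tool_pos: [0.5519, -0.221, 0.0607]
orientation: [-180.0, 0.3, -94.5]
force: [-2.1, 35.9, 9.9]
opening: 0.0004
gripper_force: 17.8
```

Home stop reached (force jump at −0.221, as predicted). Back off, rise and check.

>>> play_rows(
  motion=[
    {"x": -0.4, "y": 0, "z": 0, "rx": 0, "ry": 0, "rz": 0},
    {"x": -0.8, "y": 0, "z": 0, "rx": 0, "ry": 0, "rz": 0},
    {"x": -0.8, "y": 0, "z": 0, "rx": 0, "ry": 0, "rz": 0},
    {"x": -0.5, "y": 0, "z": -0.8, "rx": 0, "ry": 0, "rz": 0},
    {"x": 0, "y": 0, "z": -1, "rx": 0, "ry": 0, "rz": 0},
    {"x": 0, "y": 0, "z": -1, "rx": 0, "ry": 0, "rz": 0},
    {"x": 0, "y": 0, "z": -1, "rx": 0, "ry": 0, "rz": 0},
    {"x": 0, "y": 0, "z": -1, "rx": 0, "ry": 0, "rz": 0},
    {"x": 0, "y": 0, "z": -1, "rx": 0, "ry": 0, "rz": 0},
    {"x": 0, "y": 0, "z": -1, "rx": 0, "ry": 0, "rz": 0},
    {"x": 0, "y": 0, "z": -1, "rx": 0, "ry": 0, "rz": 0},
    {"x": 0, "y": 0, "z": -1, "rx": 0, "ry": 0, "rz": 0},
    {"x": 0, "y": 0, "z": -1, "rx": 0, "ry": 0, "rz": 0},
    {"x": 0, "y": 0, "z": -1, "rx": 0, "ry": 0, "rz": 0},
    {"x": 0, "y": 0, "z": 0, "rx": 0, "ry": 0, "rz": 0},
    {"x": 0, "y": 0, "z": 0, "rx": 0, "ry": 0, "rz": 0},
  ],
)

```text
clock: 83.4
tool_pos: [0.5564, -0.1618, 0.3302]
orientation: [180.0, 0.0, -94.4]
force: [1.0, -0.5, -0.2]
opening: 0.0002
gripper_force: 0.0
```

```bash
python3 -c "
from held import *
c,a=shot('w19'); s=cams.snapshot('side')
q=proj(c,(.5505,-.236,.083)); x,y=q.round().astype(int); g=cv2.cvtColor(a,6)
m=(g[y-12:y+13,x-20:x+20]<45).astype('uint8'); n,l,st,cc=cv2.connectedComponentsWithStats(m); i=1+st[1:,4].argmax(); print('handle',plane(c,cc[i]+[x-20,y-12],.083))
S=cam('side')
for b,t in blobs(s,(8,120,60),(28,255,255),10)[0]:
    p=plane(S,b,.038+.045)
    if abs(p[1])<.6: print(b.round(1),t[4],p.round(3))
"
```

```text
handle [ 0.55398528 -0.23989842  0.083     ]
[325.4 149.8] 52 [ 0.629 -0.383  0.083]
[344.9 158.9] 69 [ 0.543 -0.373  0.083]
[365.1 167.4] 72 [ 0.462 -0.369  0.083]
```

```bash
python3 -c "
from plant import workorder
print(workorder.close_job())"
```

```text
the job is handed in; nothing more can be done
None
```

All three bronze valves are home in their own holders, one in each nest of the carriage, and the carriage is pushed back to its stop under the guard; I handed the job in at about 83 s, and no verdict came back.

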